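Tip up a photometer filter cell and build its filter stack

TASK

Push the black filter cell up against the steel fence and tip it over the fence onto the raised base plate, so that it stands there with its square pocket facing up. Then build the stack in the pocket in this order: all the white spacer frames that are set out, then the amber filter glass, then the brass retaining frame, each lying flat on the one below. Leave the loaded cell standing on the base, and do not knock over the beaker or the jar.

Things in the scene. Friction and masses are not known exactly. Their poses are not given: they have to be found in the camera images.
- base: Fixed aluminium base plate, top 8 mm above the bench, 220 mm long (its x) by 205 mm deep (y from 0 to 205 mm). Its front edge is a dark steel fence strip, 8 mm high, flush with the plate's top, along x. Origin: middle of the fence's front face at bench height; +y points from the fence over the plate (the way to push and tip), z up. Place and yaw vary.
- lamp (a point): Top centre of the grey lamp housing fixed on the base plate: 110 mm (base's x) by 60 mm (base's y, from 142 to 202 mm), its top 70 mm above the bench.
- cell: Loose black plastic block, 90 mm (its x) by 76 mm (y) by 72 mm (z), 0.4 to 0.65 kg, origin at its centre, with a square pocket in its -y face. Starts on the bench before the fence, on its -z face, +y face towards the fence (30 to 100 mm off, yawed up to 0.3 rad from it). Tipped over the fence it lies on its +y face on the base, -y axis up, rim 84 mm above the bench, overhanging the fence by 8 to 20 mm.
- cell_floor (a point): Centre of the cell's orange pocket floor (36 mm above the bench once tipped). The pocket is 45 x 45 mm across (cell's x, z), 48 mm deep along the cell's y. Its walls at +z and -z are whole, 13.5 mm thick; those at +x and -x each have a 36 mm wide finger gap (z from -18 to +18 mm), open from mouth to floor and right through to the outside.
- cell_mouth (a point): Centre of the mouth of the cell's pocket, level with its rim, in the middle of the cell's -y face (48 mm from the pocket floor).
- spacer1: White plastic spacer frame, 40 x 40 mm outside, 24 mm square hole, 8 mm thick, 20 g. Origin at its centre; its z axis is normal to its 40 x 40 mm faces; both faces are alike. Starts flat on the bench at any yaw. May be absent.
- spacer2: White plastic spacer frame, 40 x 40 mm outside, 24 mm square hole, 8 mm thick, 20 g. Origin at its centre; its z axis is normal to its 40 x 40 mm faces; both faces are alike. Starts flat on the bench at any yaw. May be absent.
- spacer3: White plastic spacer frame, 40 x 40 mm outside, 24 mm square hole, 8 mm thick, 20 g. Origin at its centre; its z axis is normal to its 40 x 40 mm faces; both faces are alike. Starts flat on the bench at any yaw. May be absent.
- spacer4: White plastic spacer frame, 40 x 40 mm outside, 24 mm square hole, 8 mm thick, 20 g. Origin at its centre; its z axis is normal to its 40 x 40 mm faces; both faces are alike. Starts flat on the bench at any yaw. May be absent.
- glass: Amber filter glass, a solid plate 40 x 40 mm, 8 mm thick, 32 g. Origin at its centre; its z axis is normal to its 40 x 40 mm faces; both faces are alike. Starts flat on the bench at any yaw.
- retainer: Brass retaining frame, 40 x 40 mm outside, 28 mm square hole, 8 mm thick, 50 g. Origin at its centre; its z axis is normal to its 40 x 40 mm faces; both faces are alike. Starts flat on the bench at any yaw.
- beaker: Glass beaker, 68 mm across, 85 mm high, origin under its centre. Bystander.
- dish: White porcelain dish, 70 mm across, 16 mm high, origin under its centre. Bystander.
- reagent_jar: Amber jar with a blue cap, 60 mm across, 80 mm high, origin under its centre. Bystander.
Not all that is in view belongs to the job. Leave any purple look-alike of the glass alone. What is shaped like the spacer4 but pink is not meant.

How it is judged:
By the outcome, as a careful person would: the job done as asked, in the order asked, and still so for the second after the job is handed in, with the robot touching nothing.
Of spacer1, spacer2, spacer3, spacer4 only 2 to 4 are there at a start; the rules pass over those that are not, and their reading is None.
At some moment in a run one of spacer1, spacer2, spacer3, spacer4, glass, retainer may be knocked a few centimetres aside while the robot is not near it.
It also fails if it takes over 210 s, if anything falls off the work surface, if the arm or the gripper's body presses on something with over 40 N, if the wrist force passes 120 N, or if a joint passes its speed limit or range.

ROBOT

A 6-joint arm with a two-finger parallel gripper is mounted at the origin on the work surface. World frame = base frame: x ahead of the robot, y to its left, z up, the work surface at z = 0. Lengths are in m, angles in degrees, forces in N, time in s.
With the tool pointing down it reaches from about 0.4 to 0.825 m from the base axis. Payload 7 kg.
Tool frame: the origin (TCP) lies midway between the tips of the shut fingers; the grasp point (between the pads) lies 19 mm behind it (r.hold_point_z is the distance from the TCP to the grasp point, in m); y points along the fingers, z is the direction in which the jaws open and shut, and the axes are right-handed (so a half turn about y gives the same grasp; the last joint's range is limited). The gripper opens to 88 mm and grips with 3 to 60 N. Pads are 19 mm wide; open, the fingers measure 130 mm over their backs; the gripper's body (78 mm by 193 mm) begins 47 mm behind the grasp point.
Start: joints at [89.043, 20.546, 0.682, 0, -70.136, -16.507], TCP at [0.203, 0.644, 0.227] pointing down, gripper open.
Joint ranges: [-176.03, 176.03], [-82.01, 121.73], [-58.28, 71.71], [-173.87, 95.51], [-174.79, -0.11], [-173.66, 173.66]. Speed limits (degrees/s): [136.94, 136.94, 172.46, 180, 180, 180].

INTERFACE

Orientations are given as [roll, pitch, yaw] about the fixed x, y, z axes, in that order (R = Rz(yaw) Ry(pitch) Rx(roll)).
In Python, from plant import r, imaging gives the robot as it stands.
- The arm moves only by the tool drive_tool, never from a script. Its argument "deltas" is a list of rows, each a list of 6 numbers: the shift along the world's x, y, z in cm, then the turn, a rotation vector about the world's x, y, z in rad. In form: [[tx, ty, tz, rx, ry, rz], ...]. A call has exactly 8 rows; each row is the pose to reach, as a shift and turn from the pose commanded when the call began; what a row does not reach only later rows make up. A row lasts 1/12 s, in which the tool goes at most 41.7 mm and 7.16 degrees, less where a joint would pass 70% of its speed; a pose out of reach is approached as far as the arm can. A call with a gripper value outside its range is refused whole. "claw" is the opening, from 0 (shut) to 1 (fully open), set as the call begins (left out, the last holds). The fingers move at their own pace and stop on an object; "squeeze" is the grip in N (left out, the last holds). Time passes only in rows, so rows that repeat a pose let the fingers close, or fill a call up. It gives the time, the measured TCP pose, the force and the opening at its end, in the units of the state.
- r.get_state(): the state, without advancing time (a new reading comes with each control period).
- imaging.capture(name): name is "scene" or "side" or "wrist"; returns the picture (384x512x3 uint8, red, green, blue); there is no depth.
- imaging.get_calibration(name): a dict with "mtx" (3x3 intrinsics, pixels), "R" (3x3) and "t" (3): a world point X has camera coordinates R X + t; the wrist camera has in their place "T_tool_cam" (4x4, takes a point from camera to tool coordinates, whose origin is the TCP and whose axes are the tool frame's). Camera axes: x right, y down, z forward; pixel columns grow to the right and rows downward; lengths in m; the calibration is good to about 2 mm. The wrist camera is an equidistant fisheye: a pixel r from the principal point sees the ray r / f radians off the axis. A picture is of the moment at which its call begins: read the wrist's pose just before it. get_calibration takes no time and is no camera call.
- r.close_job(): hands the job in, once; it reports no verdict.
Trained networks look in the newest picture that a camera, given by its name, has taken for a name from the list of things; names that differ only in an ending like _2 or _b are one class to them, and where a whole thing is asked for, a point or a joint stands for the part that bears it (a point fixed in the world has none). Each returns a list of dicts, best first, with "score" (0 to 1); they miss things now and then, are a little off and sometimes report something else, mostly with a low value. They report only what shows in the picture. A call takes as long as a camera call. They do not tell look-alikes from the thing itself.
- imaging.search_frame(camera, label): "bbox" ([left, top, right, bottom] in pixels, round what is visible of it).
- imaging.outline_of(camera, label): "region" (384x512 bool, what is visible of it) and "bbox" ([left, top, right, bottom] in pixels, round what is visible of it).
- imaging.landmark_of(camera, label): "position" ([column, row] in pixels: a listed point, or the origin of a listed thing).
The state is a dict: "time_s": time; "joints": joint angles; "qd": joint speeds; "joint_torque": joint torques, N m; "tcp_pos": TCP position; "eef_rot": TCP orientation; "contact_force": force on the tool from outside, world axes, zero at the start; "moment": the same for the moment, N m; "gripper_width": finger opening in m.
Only numpy, scipy, OpenCV 4.12 (cv2) and the standard library are available. Lean on these libraries where they do the work, as an engineer would, in place of code of your own. Each camera call takes 0.05 s, during which the arm holds its last target.

## Working session

There is one attempt and no reset: what is moved stays moved. The work goes in short steps, Python scripts to look and compute and a tool call to move; the robot and the scene stay as the last step left them, time stands still between calls to the robot, and variables do not carry over. Pictures are saved under pics/ and viewed, and the job is handed in when it is done.

Besides the shell and the picture viewer there is one more tool, called after "Call:" as name(argument=value, ...) on one line, values as JSON. drive_tool: Moves the arm, as the interface text tells. Its arguments: {"type":"object","properties":{"deltas":{"type":"array"},"claw":{"type":"number"},"squeeze":{"type":"number"}},"required":["deltas"]}

```bash
ls; mkdir -p pics; python3 - <<'E'
from plant import r, imaging
import cv2
for n in ("scene","side","wrist"):
    im=imaging.capture(n); cv2.imwrite(f"pics/{n}0.png",im[:,:,::-1])
    c=imaging.get_calibration(n); print(n,{k:v.round(4).tolist() if hasattr(v,'round') else v for k,v in c.items()})
print(r.get_state()); print(r.hold_point_z)
E
```

```text
pics
scene {'mtx': [[353.0713, 0.0, 261.1621], [0.0, 353.0713, 190.9909], [0.0, 0.0, 1.0]], 'R': [[-0.6123, 0.7906, 0.0018], [0.6497, 0.5044, -0.5688], [-0.4506, -0.3471, -0.8225]], 't': [0.3969, -0.3409, 1.4343]}
side {'mtx': [[454.2175, 0.0, 250.6266], [0.0, 454.2175, 189.9066], [0.0, 0.0, 1.0]], 'R': [[0.9057, -0.4238, 0.0118], [-0.2723, -0.6028, -0.75], [0.3249, 0.676, -0.6614]], 't': [-0.5776, 0.2113, 0.9564]}
wrist {'mtx': [[297.3186, 0.0, 254.471], [0.0, 297.3186, 190.9813], [0.0, 0.0, 1.0]], 'T_tool_cam': [[-0.0004, 0.9518, 0.3068, -0.0838], [-0.0011, -0.3068, 0.9518, -0.1576], [1.0, 0.0, 0.0011, 0.0009], [0.0, 0.0, 0.0, 1.0]]}
{'time_s': 0.15, 'joints': array([ 8.90408144e+01,  2.05808445e+01,  6.47069327e-01, -1.48865061e-02,
       -7.01375517e+01, -1.65077783e+01]), 'qd': array([-0.07362972, -0.07214254,  0.1605508 ,  0.08018335,  0.00637885,
        0.11482013]), 'joint_torque': array([-9.60930956e-04, -5.83274102e+01,  2.93288487e+01,  7.00126648e+00,
        8.80331470e-03, -1.08301563e-04]), 'tcp_pos': array([0.20250857, 0.64351667, 0.22585971]), 'eef_rot': array([-8.99276360e+01,  6.84962073e-03,  1.62527974e+02]), 'contact_force': array([-0.53672888, -0.68137651, -0.27131565]), 'moment': array([-0.04238129,  0.00687346,  0.01771023]), 'gripper_width': 0.08750947980350776}
0.0188
```

View pics/scene0.png

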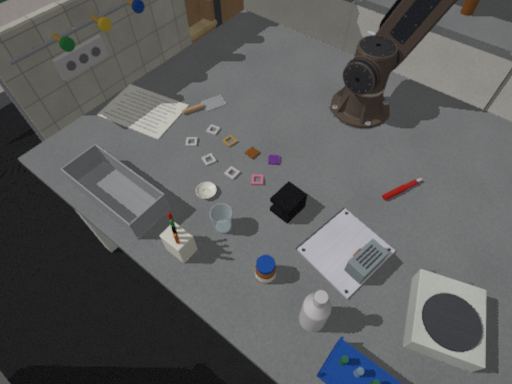

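View pics/side0.png

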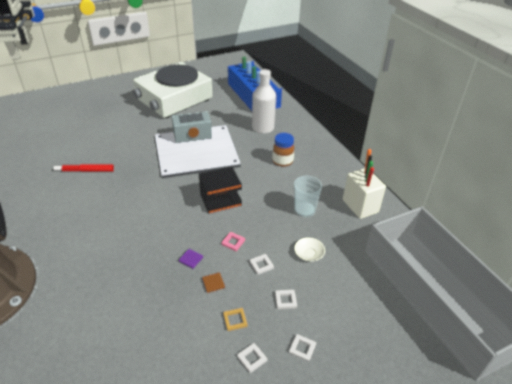

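View pics/wrist0.png

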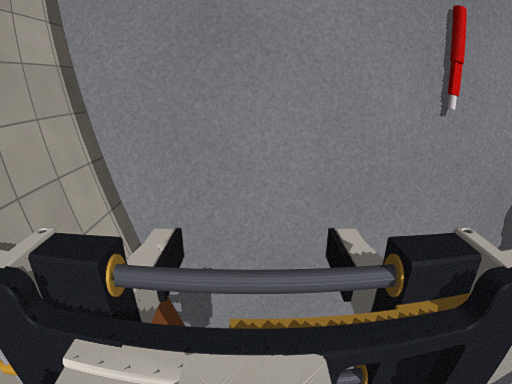

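The scene image shows the cell at ~(289,202), the base plate at (345,250), the lamp at (368,260) and the white frames at (192,141), (213,129), (209,159) and (232,172). It also shows the brass retainer (230,140), amber glass (252,153), purple decoy (274,160) and pink decoy (257,180).

```bash
cat > h.py <<'E'
import numpy as np, cv2
from plant import r, imaging
from scipy.spatial.transform import Rotation as Ro
from scipy.optimize import least_squares
CAL={n:{k:np.array(v) for k,v in imaging.get_calibration(n).items()} for n in("scene","side","wrist")}
def ray(n,p):
    c=CAL[n]; d=np.linalg.inv(c["mtx"])@np.array([p[0],p[1],1.]); R=c["R"]
    return -R.T@c["t"], R.T@d
def onz(n,p,z):
    o,d=ray(n,p); return o+d*(z-o[2])/d[2]
def proj(n,X):
    c=CAL[n]; X=np.atleast_2d(X); Y=X@c["R"].T+c["t"]; q=Y@c["mtx"].T; return q[:,:2]/q[:,2:]
def tri(ps):  # list of (n,p)
    A=np.zeros((3,3));b=np.zeros(3)
    for n,p in ps:
        o,d=ray(n,p); d/=np.linalg.norm(d); M=np.eye(3)-np.outer(d,d);A+=M;b+=M@o
    return np.linalg.solve(A,b)
def state(): return r.get_state()
def wpose():
    s=r.get_state(); R=Ro.from_euler('xyz',s["eef_rot"],degrees=True).as_matrix(); return R,s["tcp_pos"]
def wray(p,pose):
    R,t=pose;T=CAL["wrist"]["T_tool_cam"];K=CAL["wrist"]["mtx"]
    u=np.array([p[0]-K[0,2],p[1]-K[1,2]]);rr=np.hypot(*u);th=rr/K[0,0]
    d=np.array([*(u/max(rr,1e-9)*np.sin(th)),np.cos(th)])
    return R@T[:3,3]+t, R@(T[:3,:3]@d)
def wonz(p,pose,z):
    o,d=wray(p,pose); return o+d*(z-o[2])/d[2]
def wproj(X,pose):
    R,t=pose;T=CAL["wrist"]["T_tool_cam"];K=CAL["wrist"]["mtx"]
    X=np.atleast_2d(X);Y=((X-t)@R-T[:3,3])@T[:3,:3]
    rr=np.linalg.norm(Y[:,:2],axis=1);th=np.arctan2(rr,Y[:,2])
    return Y[:,:2]/np.maximum(rr,1e-9)[:,None]*(th*K[0,0])[:,None]+K[:2,2]
def save(im,name): cv2.imwrite(f"pics/{name}.png",im[:,:,::-1])
def crop(im,x0,y0,x1,y1,f,name):
    save(cv2.resize(im[y0:y1,x0:x1],None,fx=f,fy=f,interpolation=cv2.INTER_CUBIC),name)
E
python3 - <<'E'
from h import *
np.set_printoptions(precision=4,suppress=True)
for n in("scene","side"):
    im=imaging.capture(n)
    for l in("spacer1","glass","retainer","cell","base","beaker","reagent_jar","dish"):
        for d in imaging.outline_of(n,l):
            if d["score"]<.2: continue
            m=d["region"].astype(np.uint8);M=cv2.moments(m,True);c=(M["m10"]/M["m00"],M["m01"]/M["m00"])
            print(n,l,round(d["score"],2),np.round(c,1),int(m.sum()),"z4:",onz(n,c,.004)[:2])
    for l in("lamp","cell_mouth","cell_floor","base","cell"):
        for d in imaging.landmark_of(n,l)[:2]: print(n,l,round(d["score"],2),d["position"])
im=imaging.capture("scene");crop(im,170,100,300,230,4,"s1");crop(im,250,160,410,310,4,"s2")
im=imaging.capture("side");crop(im,140,90,320,220,4,"d1")
E
```

```text
scene spacer1 0.6 [232.7 171.8] 59 z4: [ 0.5698 -0.187 ]
scene spacer1 0.58 [191.6 140.8] 128 z4: [ 0.5524 -0.404 ]
scene spacer1 0.51 [257.4 179.7] 136 z4: [ 0.5438 -0.0973]
scene spacer1 0.47 [208.7 158.8] 86 z4: [ 0.5776 -0.2939]
scene glass 0.61 [273.8 158.8] 99 z4: [ 0.4338 -0.1087]
scene glass 0.49 [252. 152.] 113 z4: [ 0.4568 -0.1906]
scene retainer 0.7 [345.1 251.2] 4594 z4: [0.5928 0.2779]
scene retainer 0.53 [230.9 140.2] 27 z4: [ 0.4598 -0.2896]
scene cell 0.74 [288.  201.3] 975 z4: [0.5518 0.0375]
scene base 0.86 [345.3 250.9] 4595 z4: [0.5913 0.2779]
scene beaker 0.8 [221.6 216.9] 548 z4: [ 0.7313 -0.0967]
scene reagent_jar 0.56 [265.4 268.2] 496 z4: [0.7836 0.1206]
scene dish 0.73 [205.9 188.6] 276 z4: [ 0.6806 -0.2121]
scene lamp 0.67 [372.2, 257.1]
scene cell_mouth 0.76 [275.9, 197.0]
scene cell_floor 0.6 [291.3, 204.0]
scene base 0.73 [319.3, 228.7]
scene base 0.29 [189.8, 138.7]
scene cell 0.77 [286.4, 200.8]
side spacer1 0.79 [285.5 298.8] 286 z4: [ 0.5811 -0.2925]
side spacer1 0.78 [302.2 347.4] 311 z4: [ 0.5575 -0.4025]
side spacer1 0.55 [232.4 240.6] 240 z4: [ 0
[... 294 characters left out ...]
0.2919]
side cell 0.8 [219.8 188.7] 1630 z4: [0.5874 0.0853]
side base 0.58 [194.1 146.2] 3801 z4: [0.5903 0.2934]
side base 0.47 [213.  281.5] 324 z4: [ 0.4602 -0.1886]
side beaker 0.94 [305.9 195.3] 959 z4: [ 0.7826 -0.0312]
side beaker 0.68 [219.8 188.4] 1537 z4: [0.5881 0.0866]
side reagent_jar 0.92 [283. 149.] 650 z4: [0.8242 0.1731]
side reagent_jar 0.7 [194.4 146.1] 3949 z4: [0.5914 0.2935]
side dish 0.8 [309.4 248.8] 543 z4: [ 0.6966 -0.1945]
side dish 0.27 [302.2 347.5] 341 z4: [ 0.5574 -0.4026]
side lamp 0.66 [192.3, 119.3]
side cell_mouth 0.77 [221.9, 199.9]
side cell_floor 0.86 [218.5, 184.1]
side base 0.9 [202.2, 174.7]
side cell 0.75 [220.2, 191.1]
side cell 0.52 [303.9, 208.9]
```

View pics/s2.png

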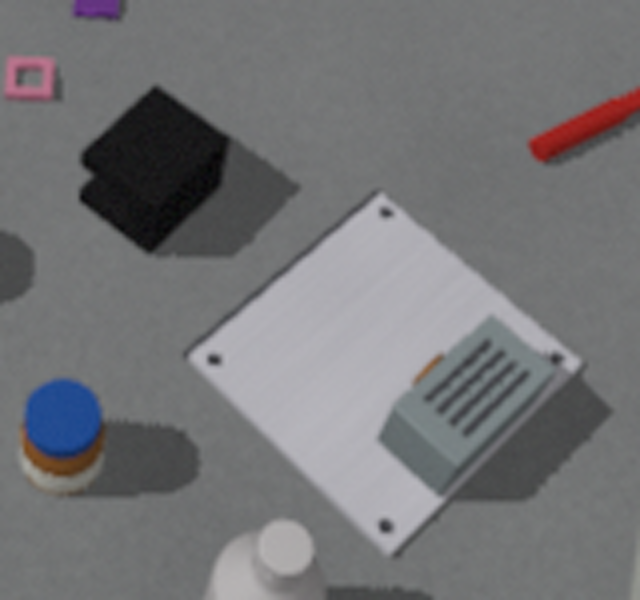

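View pics/d1.png

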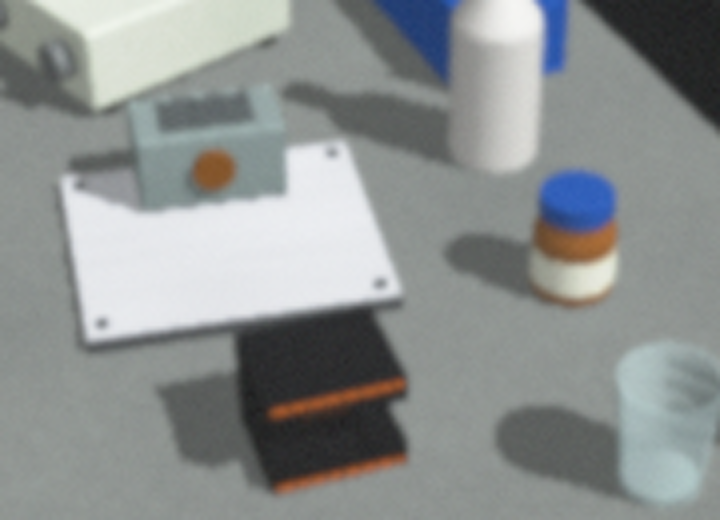

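View pics/s1.png

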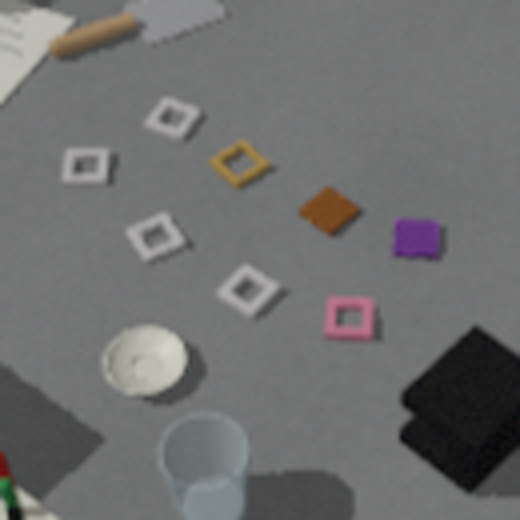

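```bash
cat > fit0.py <<'E'
from h import *
np.set_printoptions(precision=4,suppress=True)
S=lambda x,y:("scene",(250+x/4,160+y/4)); D=lambda x,y:("side",(140+x/4,90+y/4))
# base corners local -> obs
obs=[((-.11,0),S(380,190)),((.11,0),S(187,355)),((-.11,.205),S(582,362)),((.11,.205),S(392,553)),
 ((-.11,0),D(88,342)),((.11,0),D(400,295)),((-.11,.205),D(62,178)),((.11,.205),D(348,143))]
def f(p):
    c,s=np.cos(p[2]),np.sin(p[2]);e=[]
    for (x,y),(n,q) in obs: e+=list(proj(n,[p[0]+c*x-s*y,p[1]+s*x+c*y,.008])[0]-np.array(q)-.0)
    return e
b=least_squares(f,[.58,.18,0]);print("base",b.x,np.degrees(b.x[2]));print(np.reshape(b.fun,(-1,2)))
h=(.045,.038,.036)
obs2=[((-1,-1,1),S(155,87)),((-1,1,1),S(228,137)),((1,-1,1),S(80,158)),((1,1,-1),S(150,250)),((1,-1,-1),S(80,195)),
((-1,-1,1),D(270,416)),((1,-1,1),D(406,382)),((-1,1,1),D(237,337)),((1,1,1),D(378,310)),((-1,-1,-1),D(277,492)),((1,-1,-1),D(406,460))]
def g(p):
    c,s=np.cos(p[2]),np.sin(p[2]);e=[]
    for (i,j,k),(n,q) in obs2:
        x,y=i*h[0],j*h[1]; e+=list(proj(n,[p[0]+c*x-s*y,p[1]+s*x+c*y,.036+k*.036])[0]-np.array(q))
    return e
b=least_squares(g,[.57,.07,0],loss='soft_l1');print("cell",b.x,np.degrees(b.x[2]));print(np.reshape(b.fun,(-1,2)))
E
python3 fit0.py
```

```text
base [ 0.5699  0.176  -0.1936] -11.09042904865345
[[-1.024   0.0978]
 [-1.106  -0.5792]
 [ 0.0816  0.6563]
 [-0.7212  0.7697]
 [-0.6694 -0.0766]
 [ 0.2229  0.2986]
 [-0.829  -0.866 ]
 [-1.482  -1.0846]]
cell [ 0.5747  0.048  -0.0873] -5.001110124837005
[[-0.8645 -0.9393]
 [-0.5552 -0.1157]
 [-0.891  -1.5393]
 [-1.134   1.458 ]
 [-1.3381  1.3771]
 [-0.9901 -1.8176]
 [ 0.4447 -1.3988]
 [-1.0493 -1.0337]
 [-2.3149 -1.608 ]
 [-1.231   0.6589]
 [ 0.4692  0.4684]]
```

Call:
drive_tool(deltas=[[2,-3.5,0,0,0,-0.07],[4,-7,0,0,0,-0.14],[6,-10.5,0,0,0,-0.22],[8,-14,0,0,0,-0.3],[10,-17.5,0,0,0,-0.38],[12,-21,0,0,0,-0.46],[14,-24.5,0,0,0,-0.54],[15,-27,0,0,0,-0.6]], claw=0.55)

```text
time_s: 2.32
tcp_pos: [0.3537, 0.3711, 0.2269]
eef_rot: [-90.0, -0.0, 127.9]
contact_force: [0.6, 0.2, 0.1]
gripper_width: 0.0483
```

Call:
drive_tool(deltas=[[2,-3.5,0,0,0,-0.07],[4,-7,0,0,0,-0.14],[6,-10.5,0,0,0,-0.22],[8,-14,0,0,0,-0.3],[10,-17.5,0,0,0,-0.38],[12,-21,0,0,0,-0.46],[14,-24.5,0,0,0,-0.54],[15,-27,0,0,0,-0.6]])

```text
time_s: 2.98
tcp_pos: [0.5039, 0.1013, 0.2268]
eef_rot: [-90.0, 0.0, 93.5]
contact_force: [0.4, -0.3, 0.1]
gripper_width: 0.0481
```

Call:
drive_tool(deltas=[[1,-2,-1,0,0,-0.02],[2,-4,-2,0,0,-0.05],[3,-6,-3,0,0,-0.08],[4,-8,-4,0,0,-0.11],[5.5,-10.5,-5,0,0,-0.15],[6.6,-12.4,-5,0,0,-0.15],[6.6,-12.4,-5,0,0,-0.15],[6.6,-12.4,-5,0,0,-0.15]])

```text
time_s: 3.65
tcp_pos: [0.5688, -0.0212, 0.1761]
eef_rot: [-90.0, 0.0, 85.1]
contact_force: [-0.3, -0.0, -1.1]
gripper_width: 0.0483
```

```bash
python3 - <<'E'
from h import *
s=state();print(s)
im=imaging.capture("scene");crop(im,220,120,380,270,4,"s3")
im=imaging.capture("side");crop(im,140,90,320,260,4,"d3")
im=imaging.capture("wrist");save(im,"w3")
E
```

```text
{'time_s': 3.65, 'joints': array([ 1.75578724e+01,  1.28975782e+01, -1.69982909e+01,  2.42078246e-03,
       -6.01459628e+01, -2.24926430e+01]), 'qd': array([ 1.62580124, -1.1774178 , -0.75649402, -0.26445189,  0.03620006,
       -0.5912028 ]), 'joint_torque': array([-9.37166233e-01, -4.44985878e+01,  2.72728586e+01,  6.57596156e+00,
        2.60601629e-02,  1.80509901e-01]), 'tcp_pos': array([ 0.56881772, -0.02120719,  0.1761182 ]), 'eef_rot': array([-8.99621532e+01,  1.79424151e-02,  8.50664411e+01]), 'contact_force': array([-0.25210849, -0.01782581, -1.13592191]), 'moment': array([ 0.13705864, -0.06507659, -0.0331774 ]), 'gripper_width': 0.04825351711175039}
```

View pics/w3.png

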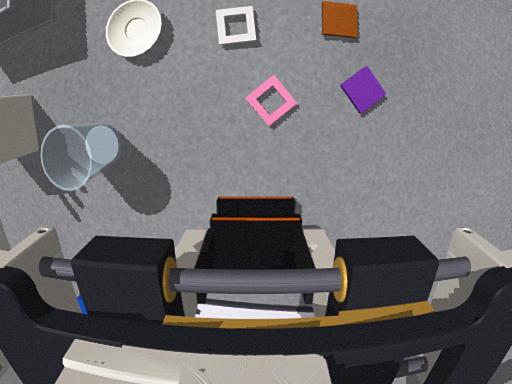

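View pics/d3.png

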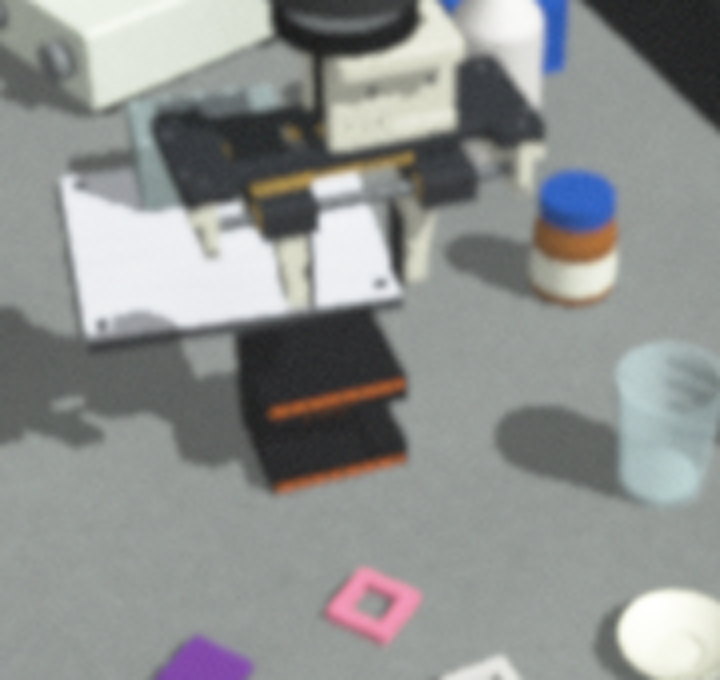

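View pics/s3.png

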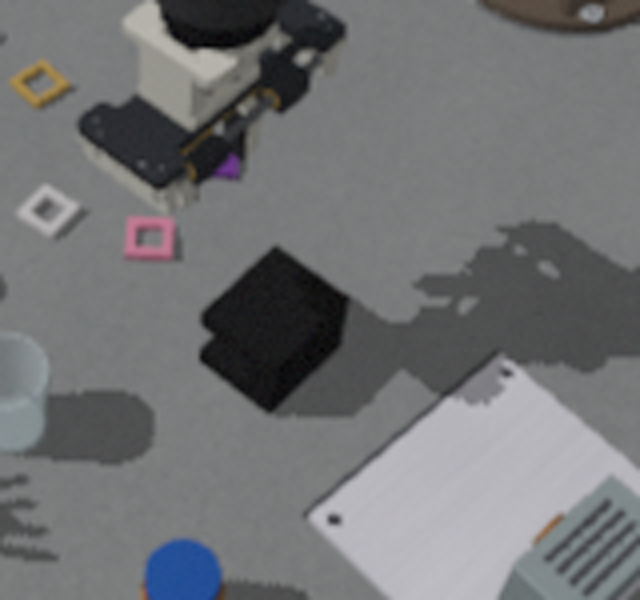

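```bash
cat > ov.py <<'E'
from h import *
def boxpts(x,y,yaw,h,z0):
    P=np.array([[i*h[0],j*h[1],z0+h[2]+k*h[2]] for i in(-1,1) for j in(-1,1) for k in(-1,1)])
    c,s=np.cos(yaw),np.sin(yaw);Q=P.copy();Q[:,0]=x+c*P[:,0]-s*P[:,1];Q[:,1]=y+s*P[:,0]+c*P[:,1];return Q
E
python3 - <<'E'
from ov import *
p=wpose();Q=boxpts(.5747,.048,-.0873,(.045,.038,.036),0)
px=wproj(Q,p);print(np.c_[Q,px].round(3));print(wproj(p[1],p), wproj([.5688,-.0212,0],p))
im=imaging.capture("wrist")
for a in px: cv2.circle(im,tuple(int(v) for v in a.round()),2,(0,255,0),-1)
crop(im,150,150,370,330,3.5,"w4")
E
```

```text
[[5.27000e-01 1.40000e-02 0.00000e+00 2.91654e+02 1.96724e+02]
 [5.27000e-01 1.40000e-02 7.20000e-02 3.00328e+02 2.20797e+02]
 [5.33000e-01 9.00000e-02 0.00000e+00 2.88653e+02 2.52341e+02]
 [5.33000e-01 9.00000e-02 7.20000e-02 2.95362e+02 2.84788e+02]
 [6.16000e-01 6.00000e-03 0.00000e+00 2.16344e+02 1.96437e+02]
 [6.16000e-01 6.00000e-03 7.20000e-02 2.07457e+02 2.20444e+02]
 [6.23000e-01 8.20000e-02 0.00000e+00 2.18940e+02 2.52079e+02]
 [6.23000e-01 8.20000e-02 7.20000e-02 2.11974e+02 2.84477e+02]]
[[254.40224475 244.89591599]] [[253.95954635 170.90118173]]
```

View pics/w4.png

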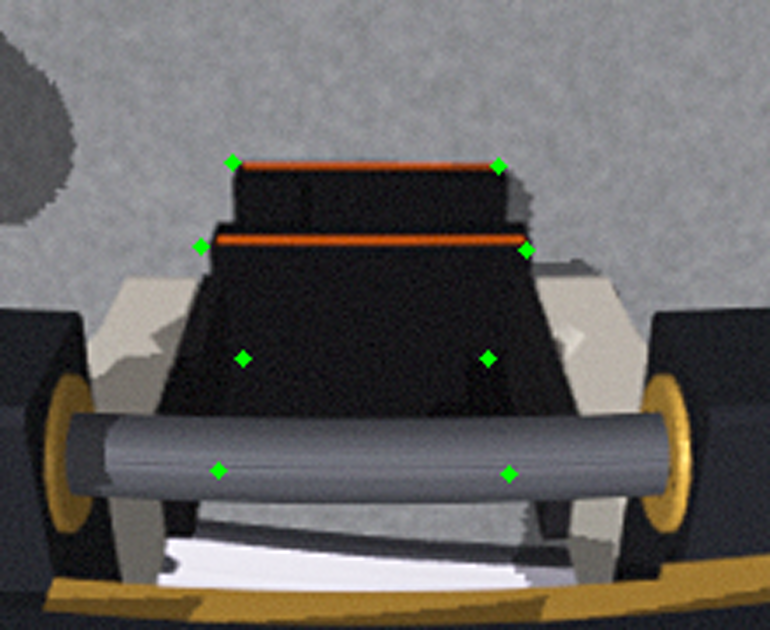

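Call:
drive_tool(deltas=[[0,0,-2.5,0,0,0],[0,0,-5.5,0,0,0],[0,0,-8.5,0,0,0],[0,0,-11.5,0,0,0],[0,0,-13.5,0,0,0],[0,0,-15,0,0,0],[-0.1,0,-16,0,0,0],[-0.1,0,-16,0,0,0]])

```text
time_s: 4.52
tcp_pos: [0.5661, -0.0198, 0.0149]
eef_rot: [-89.8, 0.1, 85.2]
contact_force: [-0.1, 0.4, 1.0]
gripper_width: 0.0481
```

Call:
drive_tool(deltas=[[0.05,0.7,0,0,0,0],[0.1,1.4,0,0,0,0],[0.2,2,0,0,0,0],[0.25,2.5,0,0,0,-0.01],[0.3,3,0,0,0,-0.02],[0.4,3.5,0,0,0,-0.03],[0.45,4,0,0,0,-0.04],[0.5,4.5,0,0,0,-0.05]])

```text
time_s: 5.18
tcp_pos: [0.5723, 0.0243, 0.0179]
eef_rot: [-90.0, 0.1, 82.3]
contact_force: [-2.4, -9.1, 7.2]
gripper_width: 0.048
```

Call:
drive_tool(deltas=[[0.1,0.6,0,0,0,-0.01],[0.2,1.2,0,0,0,-0.02],[0.3,1.8,0,0,0,-0.03],[0.4,2.4,0,0,0,-0.04],[0.5,3.0,0,0,0,-0.05],[0.6,3.6,0,0,0,-0.056],[0.7,4.2,0,0,0,-0.056],[0.8,4.7,0,0,0,-0.056]])

```text
time_s: 5.85
tcp_pos: [0.5804, 0.0714, 0.0178]
eef_rot: [-90.0, 0.1, 79.1]
contact_force: [-1.5, -8.5, 7.2]
gripper_width: 0.0479
```

```bash
python3 - <<'E'
from h import *
im=imaging.capture("scene");crop(im,240,140,400,290,4,"s5")
im=imaging.capture("side");crop(im,140,90,320,240,4,"d5")
print(wpose(), state()["contact_force"],state()["joints"])
E
```

```text
(array([[ 1.88603461e-01,  6.06910742e-04, -9.82053138e-01],
       [ 9.82053321e-01, -2.09982222e-04,  1.88603367e-01],
       [-9.17482907e-05, -9.99999794e-01, -6.35622084e-04]]), array([0.5807094 , 0.07224417, 0.01761627])) [-1.0513747  -2.77413934  1.65921681] [ 2.62422505e+01  2.44862957e+01 -2.46720906e+01  4.00330609e-02
 -4.08157510e+01 -3.71438357e+01]
```

View pics/s5.png

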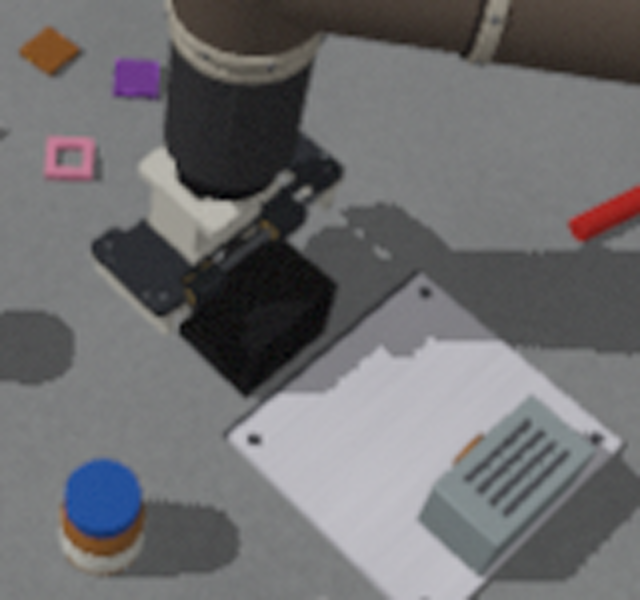

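View pics/d5.png

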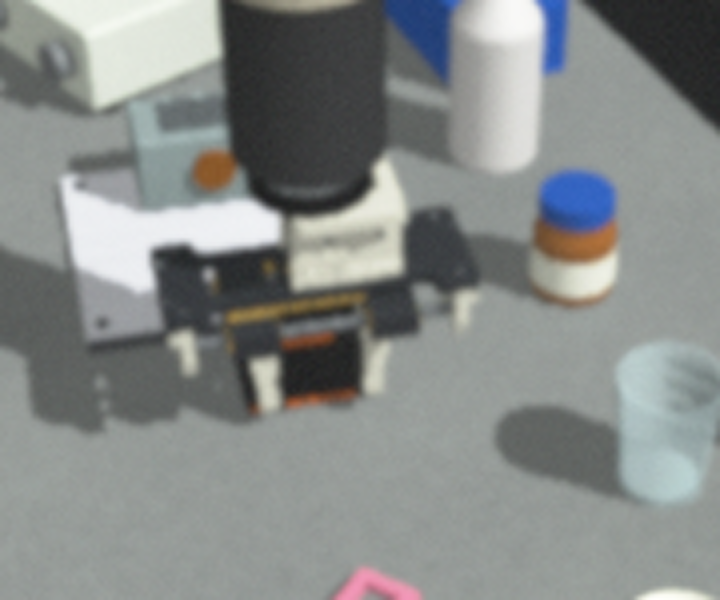

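Call:
drive_tool(deltas=[[0,0,0.2,0,0,0],[0.04,0.2,0.4,0,0,0],[0.08,0.4,0.4,0,0,0],[0.12,0.6,0.4,0,0,0],[0.15,0.8,0.4,0,0,0],[0.19,1.0,0.4,0,0,0],[0.19,1.0,0.4,0,0,0],[0.19,1.0,0.4,0,0,0]])

```text
time_s: 6.62
tcp_pos: [0.5823, 0.0817, 0.0207]
eef_rot: [-90.0, 0.0, 79.1]
contact_force: [-0.1, -4.7, 0.9]
gripper_width: 0.0482
```

Call:
drive_tool(deltas=[[0.02,0.1,0,0,0,0],[0.04,0.2,0,0,0,0],[0.06,0.3,0,0,0,0],[0.08,0.4,0,0,0,0],[0.08,0.4,0,0,0,0],[0.08,0.4,0,0,0,0],[0.08,0.4,0,0,0,0],[0.08,0.4,0,0,0,0]])

```text
time_s: 7.28
tcp_pos: [0.5826, 0.0838, 0.0211]
eef_rot: [-89.9, 0.1, 79.1]
contact_force: [-1.9, -12.8, 6.8]
gripper_width: 0.0482
```

Call:
drive_tool(deltas=[[0.02,0.1,0,0,0,0],[0.04,0.2,0,0,0,0],[0.06,0.3,0,0,0,0],[0.08,0.4,0,0,0,0],[0.08,0.4,0,0,0,0],[0.08,0.4,0,0,0,0],[0.08,0.4,0,0,0,0],[0.08,0.4,0,0,0,0]])

```text
time_s: 7.95
tcp_pos: [0.5826, 0.0846, 0.022]
eef_rot: [-89.9, 0.4, 79.1]
contact_force: [-3.4, -28.2, 17.8]
gripper_width: 0.0483
```

```bash
python3 - <<'E'
from h import *
im=imaging.capture("scene");crop(im,240,140,400,290,4,"s6")
im=imaging.capture("side");crop(im,140,90,320,240,4,"d6")
print(wpose()[1], state()["contact_force"],state()["moment"])
E
```

```text
[0.58259702 0.0845731  0.02195841] [ -3.01585243 -28.91217016  18.17471051] [-9.63490969  0.58994352 -0.01830805]
```

View pics/s6.png

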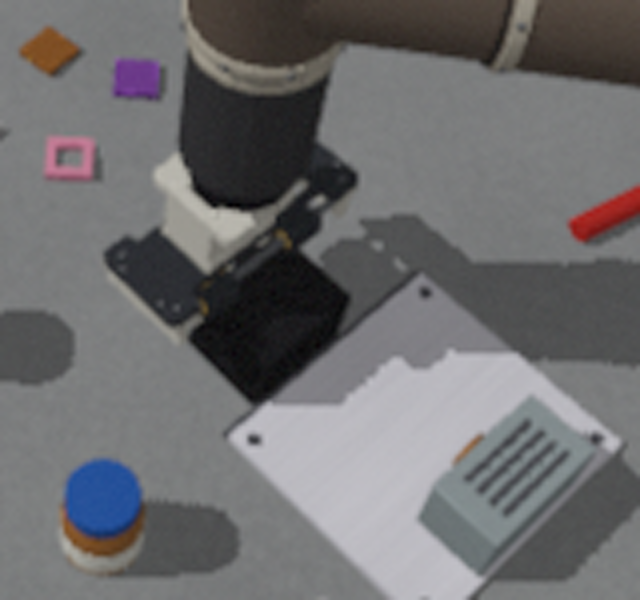

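View pics/d6.png

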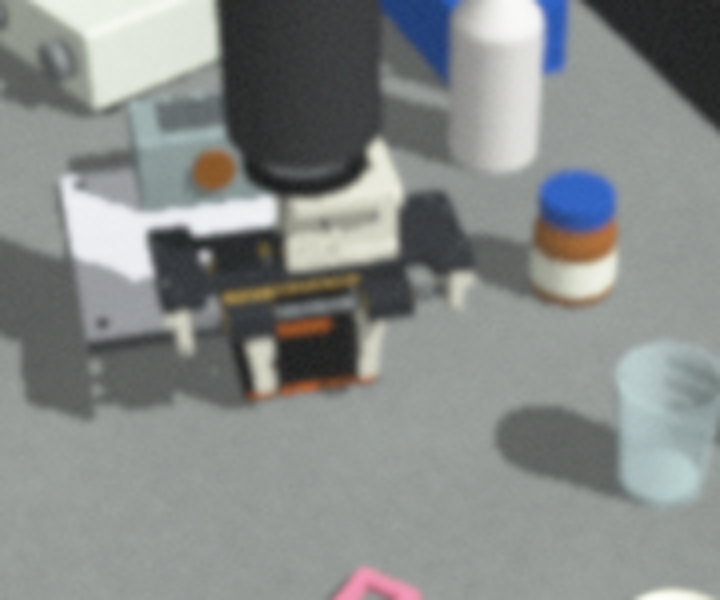

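Call:
drive_tool(deltas=[[-0.2,-1,0,0,0,0],[-0.6,-3,0.5,0,0,0],[-0.9,-5,2,0.1,-0.02,0],[-1.15,-5.9,4,0.2,-0.04,0],[-1.15,-5.9,4,0.3,-0.06,0],[-1.15,-5.9,4,0.4,-0.078,0],[-1.15,-5.9,4,0.5,-0.098,0],[-1.15,-5.9,4,0.5,-0.098,0]])

```text
time_s: 8.72
tcp_pos: [0.5736, 0.028, 0.0603]
eef_rot: [-90.2, -29.6, 78.9]
contact_force: [1.3, -0.4, 0.1]
gripper_width: 0.0485
```

Call:
drive_tool(deltas=[[0,0,0,0.07,-0.014,0],[0,0,0,0.14,-0.028,0],[0,0,0,0.21,-0.042,0],[0,0,0,0.27,-0.053,0],[0,0,0,0.27,-0.053,0],[0,0,0,0.27,-0.053,0],[0,0,0,0.27,-0.053,0],[0,0,0,0.27,-0.053,0]])

```text
time_s: 9.38
tcp_pos: [0.5729, 0.0317, 0.0611]
eef_rot: [-90.3, -44.9, 79.3]
contact_force: [-0.2, -0.2, -0.3]
gripper_width: 0.0483
```

```bash
cat >> h.py <<'E'
B=np.array([.5699,.176,-.1936])
def tob(X):
    X=np.asarray(X,float);c,s=np.cos(B[2]),np.sin(B[2]);d=X[...,:2]-B[:2]
    return np.concatenate([np.stack([c*d[...,0]+s*d[...,1],-s*d[...,0]+c*d[...,1]],-1),X[...,2:]],-1)
def tow(X):
    X=np.asarray(X,float);c,s=np.cos(B[2]),np.sin(B[2])
    return np.concatenate([np.stack([B[0]+c*X[...,0]-s*X[...,1],B[1]+s*X[...,0]+c*X[...,1]],-1),X[...,2:]],-1)
E
python3 - <<'E'
from h import *
np.set_printoptions(precision=4,suppress=True)
im=imaging.capture("scene");crop(im,240,140,400,290,4,"s7")
im=imaging.capture("side");crop(im,100,60,320,240,3.5,"d7")
R,t=wpose();print(t,tob(t),R,state()["joints"],state()["contact_force"])
im=imaging.capture("wrist");save(im,"w7")
E
```

```text
[0.5728 0.0319 0.0613] [ 0.0306 -0.1409  0.0613] [[ 0.1306  0.1355 -0.9821]
 [ 0.6962  0.6928  0.1881]
 [ 0.7059 -0.7083 -0.0039]] [-11.6564  27.8876  -9.724  -51.2994 -64.7531  29.1774] [-0.4537  0.8167 -0.2723]
```

View pics/s7.png

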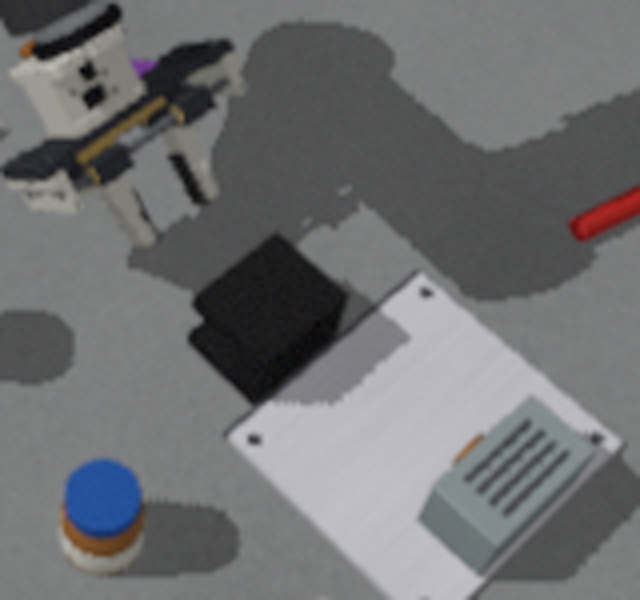

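View pics/d7.png

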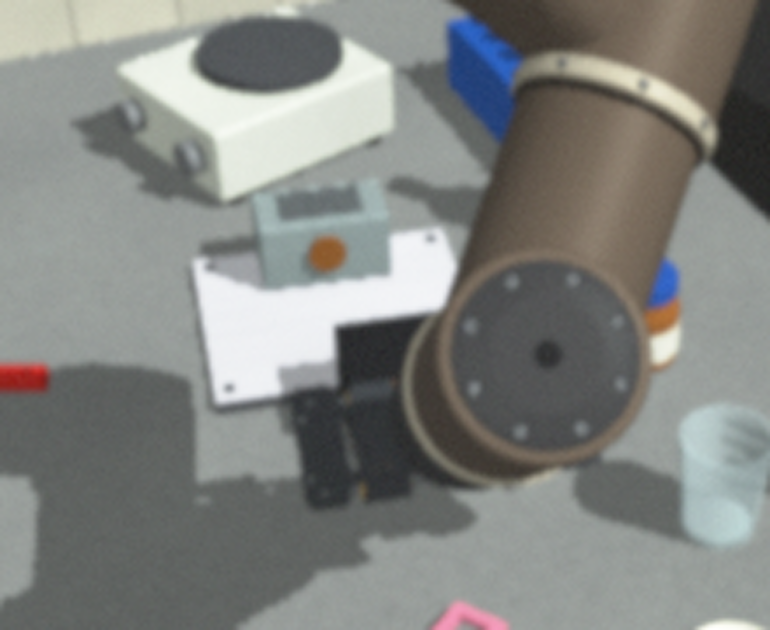

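View pics/w7.png

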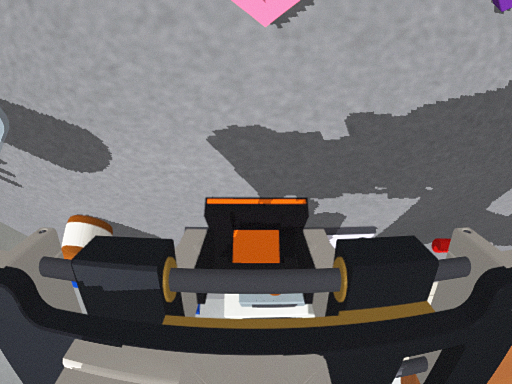

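Call:
drive_tool(deltas=[[0.2,1,0,0,0,0],[0.4,2,0,0,0,0],[0.6,3,0,0,0,0],[0.8,4.1,-0.16,0,0,0],[0.95,4.8,-0.9,0,0,0],[1.1,5.6,-1.7,0,0,0],[1.25,6.3,-2.4,0,0,0],[1.38,7.0,-3.1,0,0,0]])

```text
time_s: 10.2
tcp_pos: [0.5861, 0.1017, 0.0283]
eef_rot: [-90.1, -44.9, 79.1]
contact_force: [0.4, 0.2, 0.1]
gripper_width: 0.0479
```

```bash
python3 - <<'E'
from h import *
np.set_printoptions(precision=4,suppress=True)
im=imaging.capture("scene");crop(im,240,140,400,290,4,"s8")
R,t=wpose();print(t,tob(t),state()["contact_force"])
im=imaging.capture("wrist");crop(im,130,150,400,350,2.8,"w8")
E
```

```text
[0.5856 0.1028 0.027 ] [ 0.0295 -0.0688  0.027 ] [-0.3679  1.5666 -0.8932]
```

View pics/s8.png

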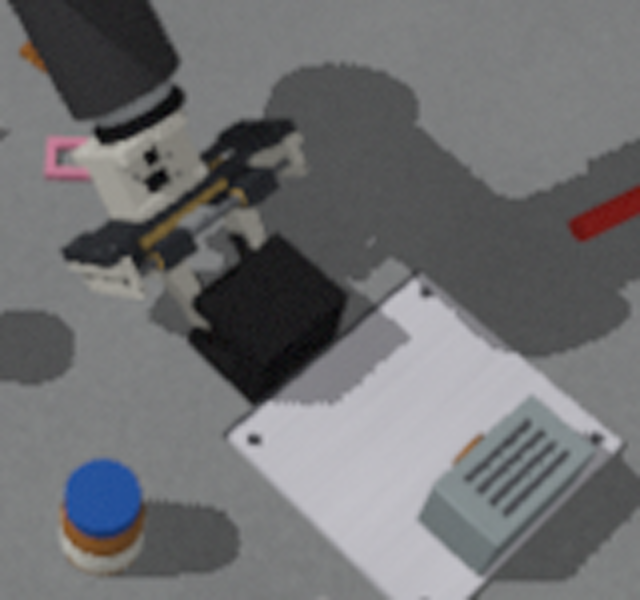

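View pics/w8.png

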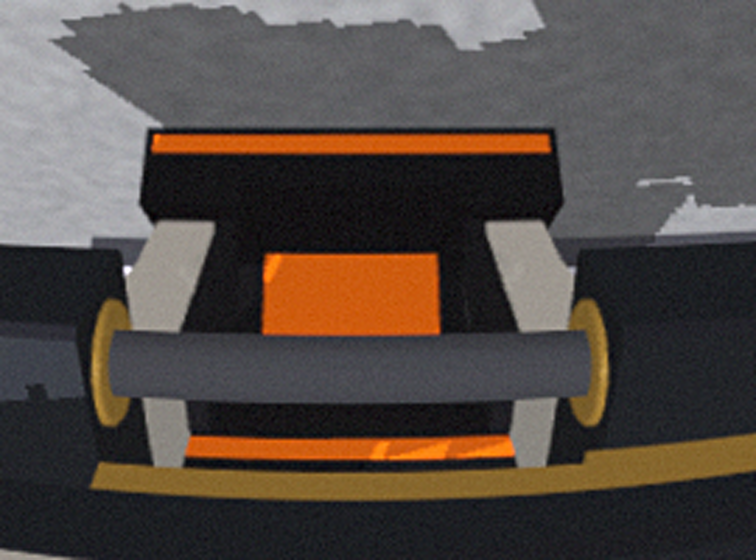

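Call:
drive_tool(deltas=[[0.04,0.2,0.47,0,0,0],[0.1,0.5,0.95,0,0,0],[0.17,0.85,1.42,0,0,0],[0.24,1.25,1.85,0,0,0],[0.32,1.62,2.28,0,0,0],[0.4,2.05,2.65,0,0,0],[0.49,2.5,3.03,0,0,0],[0.49,2.5,3.03,0,0,0]])

```text
time_s: 10.97
tcp_pos: [0.5919, 0.1268, 0.0613]
eef_rot: [-90.4, -45.0, 79.4]
contact_force: [-0.6, -1.4, -0.2]
gripper_width: 0.0483
```

```bash
python3 - <<'E'
from h import *
np.set_printoptions(precision=4,suppress=True)
im=imaging.capture("scene");crop(im,240,140,400,290,4,"s9")
R,t=wpose();print(t,tob(t),state()["contact_force"])
im=imaging.capture("wrist");crop(im,130,150,400,350,2.8,"w9")
E
```

```text
[0.5918 0.1264 0.0608] [ 0.031  -0.0445  0.0608] [ 0.5178 -0.3813  0.6597]
```

View pics/s9.png

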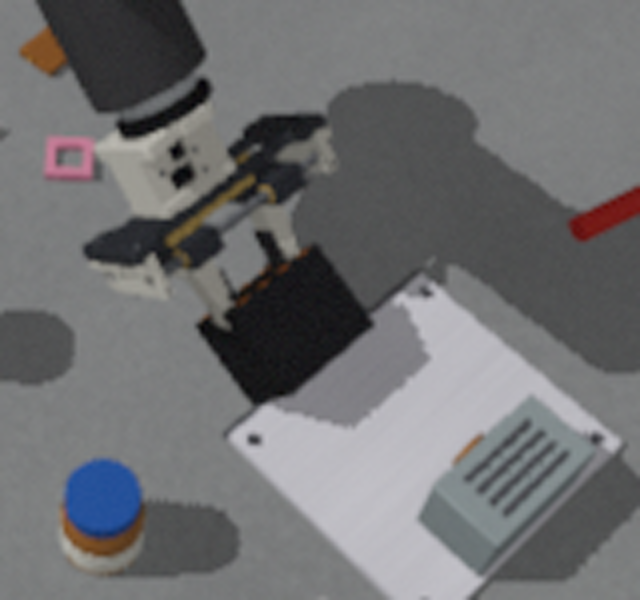

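View pics/w9.png

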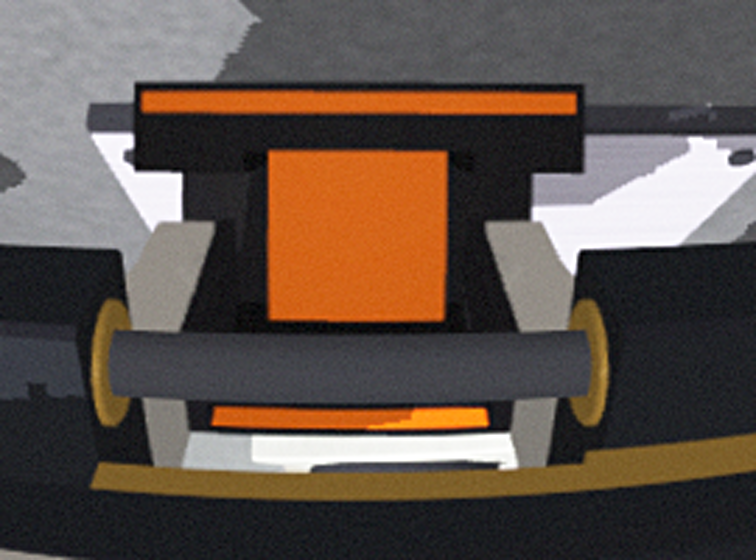

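Call:
drive_tool(deltas=[[0.09,0.48,0.33,0,0,0],[0.19,0.96,0.62,0,0,0],[0.29,1.48,0.9,0,0,0],[0.39,1.99,1.12,0,0,0],[0.5,2.55,1.32,0,0,0],[0.6,3.08,1.47,0,0,0],[0.6,3.08,1.47,0,0,0],[0.6,3.08,1.47,0,0,0]])

```text
time_s: 11.73
tcp_pos: [0.5973, 0.1574, 0.0749]
eef_rot: [-90.2, -45.0, 79.3]
contact_force: [0.4, 1.6, -0.4]
gripper_width: 0.0481
```

```bash
python3 - <<'E'
from h import *
np.set_printoptions(precision=4,suppress=True)
im=imaging.capture("scene");crop(im,240,140,400,290,4,"s10")
R,t=wpose();print(t,tob(t),state()["contact_force"])
im=imaging.capture("wrist");crop(im,130,150,400,350,2.8,"w10")
E
```

```text
[0.5972 0.157  0.0747] [ 0.0305 -0.0134  0.0747] [ 0.2525 -0.3602  0.768 ]
```

View pics/s10.png

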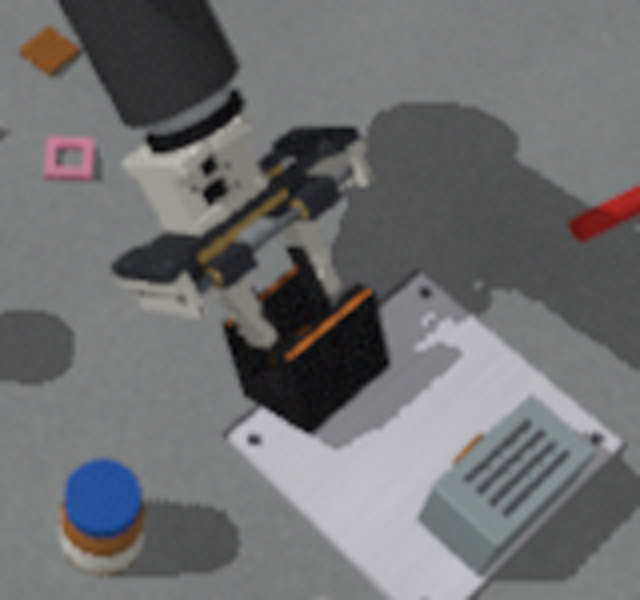

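View pics/w10.png

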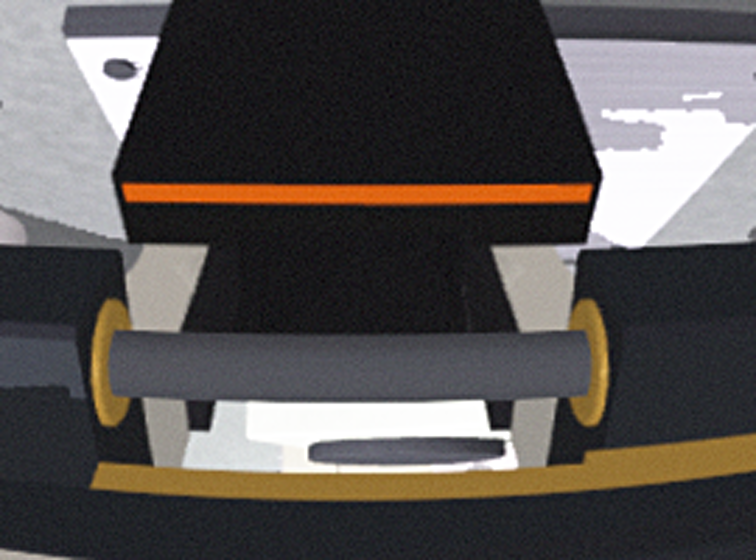

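Call:
drive_tool(deltas=[[-0.08,-0.4,0.42,0,0,0],[-0.16,-0.8,0.85,0,0,0],[-0.27,-1.4,1.5,0,0,0],[-0.4,-2.1,2.3,0,0,0],[-0.6,-3,3.3,0,0,0],[-0.8,-4.2,4.5,0,0,0],[-1.0,-5.2,5.5,0,0,0],[-1.2,-6,6.5,0,0,0]])

```text
time_s: 12.5
tcp_pos: [0.5853, 0.0951, 0.1411]
eef_rot: [-90.3, -44.9, 79.2]
contact_force: [0.3, 0.0, -0.1]
gripper_width: 0.0485
```

```bash
python3 - <<'E'
from h import *
np.set_printoptions(precision=4,suppress=True)
im=imaging.capture("scene");crop(im,240,140,400,290,4,"s11")
im=imaging.capture("side");crop(im,100,60,320,240,3.5,"d11")
R,t=wpose();print(t,tob(t),state()["contact_force"])
im=imaging.capture("wrist");crop(im,130,150,400,350,2.8,"w11")
E
```

```text
[0.5862 0.0949 0.142 ] [ 0.0316 -0.0764  0.142 ] [ 0.4668 -0.4455 -0.2633]
```

View pics/s11.png

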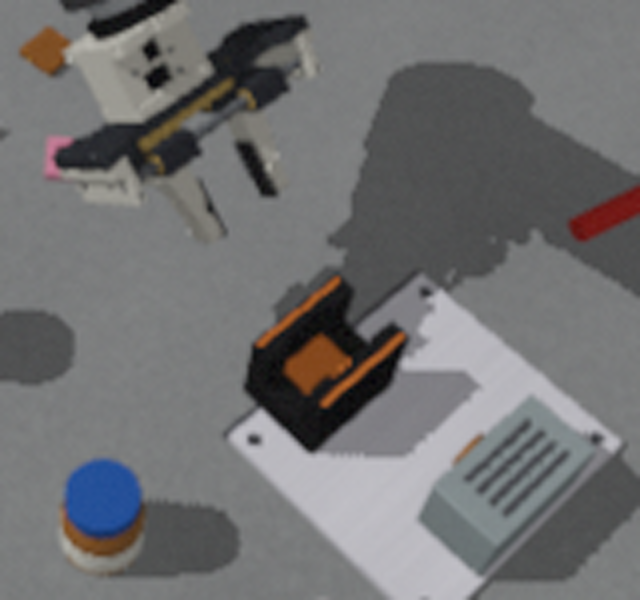

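View pics/d11.png

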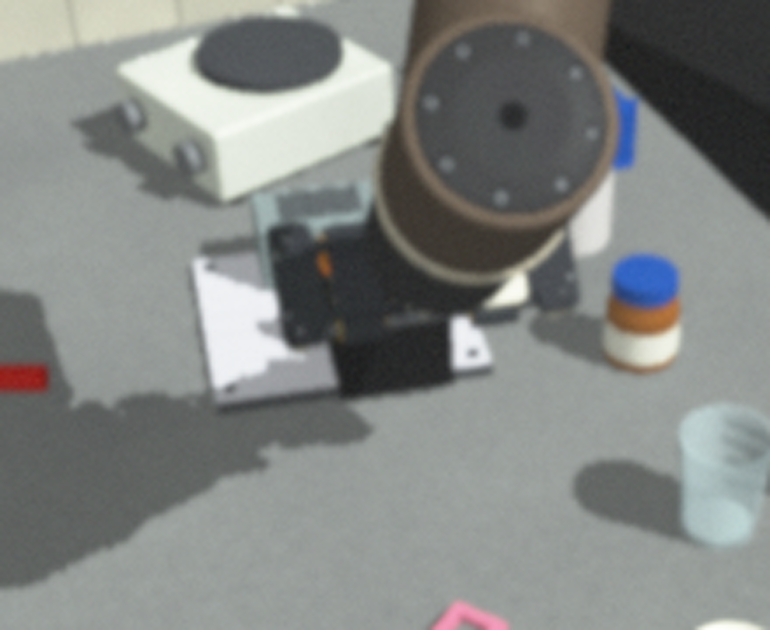

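View pics/w11.png

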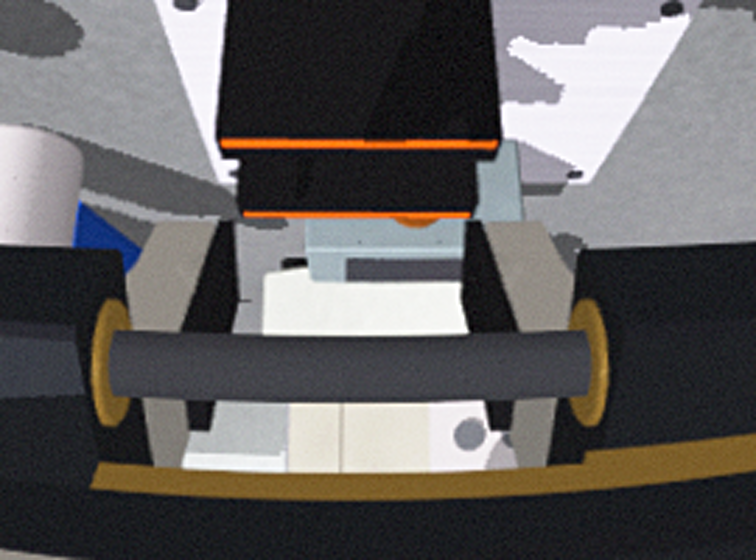

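Call:
drive_tool(deltas=[[0,0,1,-0.1,0.02,0],[0,0,2,-0.2,0.04,0],[0,0,4,-0.3,0.06,0],[0,0,6,-0.4,0.078,0],[0.4,2,8,-0.5,0.098,0],[1,5,8,-0.6,0.117,0],[1.6,8,8,-0.7,0.137,0],[2,10,8,-0.77,0.151,0]])

```text
time_s: 13.32
tcp_pos: [0.6053, 0.2005, 0.2203]
eef_rot: [-90.2, 0.2, 79.3]
contact_force: [1.0, -1.2, -0.3]
gripper_width: 0.0481
```

Call:
drive_tool(deltas=[[0.2,1,0,0,0,0],[0.4,2,0,0,0,0],[0.6,3.4,0,0,0,0],[0.6,3.4,0,0,0,0],[0.6,3.4,0,0,0,0],[0.6,3.4,0,0,0,0],[0.6,3.4,0,0,0,0],[0.6,3.4,0,0,0,0]])

```text
time_s: 13.98
tcp_pos: [0.6114, 0.2296, 0.2199]
eef_rot: [-90.0, -0.0, 79.0]
contact_force: [0.2, -0.2, 0.1]
gripper_width: 0.0482
```

```bash
python3 - <<'E'
from h import *
np.set_printoptions(precision=4,suppress=True)
R,t=wpose();print(t,tob(t),state()["eef_rot"],state()["contact_force"],state()["joints"])
im=imaging.capture("wrist");crop(im,130,80,400,280,2.8,"w12")
for l in("cell_mouth","cell_floor"):
    for d in imaging.landmark_of("wrist",l)[:2]: print(l,d)
E
```

```text
[0.6114 0.2296 0.2199] [0.0304 0.0606 0.2199] [-90.0137  -0.0305  79.0306] [ 0.2242 -0.1612  0.0504] [ 37.6536  18.7152  -2.873   -0.0106 -68.3799 -48.6191]
cell_mouth {'position': [254.7, 139.0], 'score': 0.69}
cell_floor {'position': [258.8, 136.1], 'score': 0.72}
cell_floor {'position': [105.7, 124.7], 'score': 0.23}
```

View pics/w12.png

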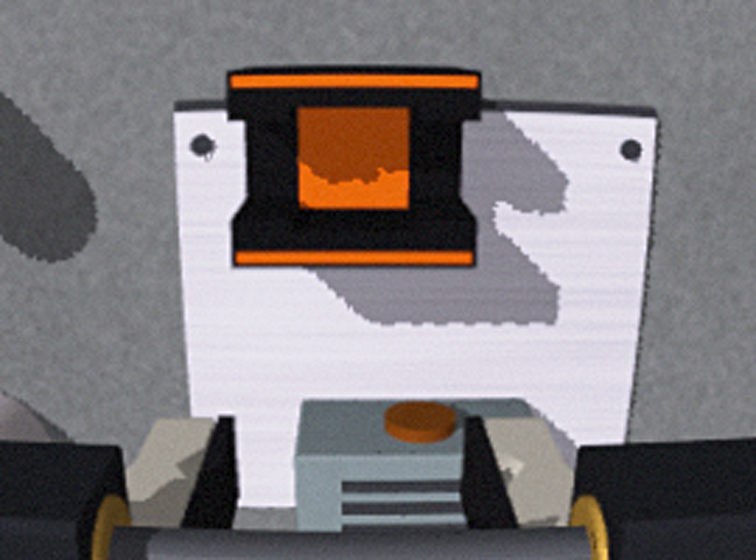

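```bash
cat > fitcell.py <<'E'
from h import *
np.set_printoptions(precision=4,suppress=True)
def fit(corn,pose,x0,z=.084):
    # corn: list of ((lx,ly),px)
    def f(p):
        c,s=np.cos(p[2]),np.sin(p[2]);e=[]
        for (x,y,zz),q in corn: e+=list(wproj([p[0]+c*x-s*y,p[1]+s*x+c*y,zz],pose)[0]-q)
        return e
    r_=least_squares(f,x0,loss='soft_l1');return r_.x,np.reshape(f(r_.x),(-1,2))
if __name__=="__main__":
    pose=wpose()
    c=lambda x,y:np.array([130+(x+.5)/2.8-.5,80+(y+.5)/2.8-.5])
    corn=[((-.045,-.036,.084),c(481,71)),((.045,-.036,.084),c(227,72)),((-.045,.036,.084),c(475,266)),((.045,.036,.084),c(232,266)),
     ]
    x0=[*tow([.03,.028,0])[:2],-.19]
    x,e=fit(corn,pose,x0);print(x,tob(np.array([x[0],x[1],0])),np.degrees(x[2]));print(e)
    fl=[((-.0225,-.0225,.036),c(409,107)),((.0225,-.0225,.036),c(298,107)),((-.0225,.0225,.036),c(409,208)),((.0225,.0225,.036),c(298,208))]
    x,e=fit(fl,pose,x0);print(x,tob(np.array([x[0],x[1],0])),np.degrees(x[2]));print(e)
    bc=[((-.11,0,.008),c(657,107)),((.11,0,.008),c(174,108))]
    x,e=fit(bc,pose,B);print("base",x,e)
E
python3 fitcell.py
```

```text
[ 0.6017  0.188  -0.1895] [0.0289 0.0179 0.    ] -10.857623259686715
[[ 0.4378 -0.3789]
 [-0.6275 -0.7396]
 [ 0.4848  0.5943]
 [-0.3186  0.6615]]
[ 0.602   0.1899 -0.1896] [0.0288 0.0198 0.    ] -10.865008699716102
[[-0.085  -1.1627]
 [ 0.087  -1.1617]
 [-0.5626  1.218 ]
 [ 0.5595  1.235 ]]
base [ 0.5684  0.1742 -0.1749] [[ 0.0178  0.0007]
 [-0.0163  0.0007]]
```

Call:
drive_tool(deltas=[[-0.2,-4,-0.5,0,0,0],[-0.4,-8,-1,0,0,0],[-0.6,-12,-1.5,0,0,0],[-0.8,-16,-2,0,0,0],[-1,-20,-3,0,0,0],[-1.2,-24,-4,0,0,0],[-1.4,-28,-5,0,0,0],[-1.6,-31.5,-6,0,0,0]])

```text
time_s: 14.8
tcp_pos: [0.5948, -0.0867, 0.1595]
eef_rot: [-90.0, -0.0, 79.1]
contact_force: [0.9, 0.4, 1.0]
gripper_width: 0.0484
```

Call:
drive_tool(deltas=[[-0.1,-2.1,-1,0,0,0],[-0.1,-2.1,-1,0,0,0],[-0.1,-2.1,-1,0,0,0],[-0.1,-2.1,-1,0,0,0],[-0.1,-2.1,-1,0,0,0],[-0.1,-2.1,-1,0,0,0],[-0.1,-2.1,-1,0,0,0],[-0.1,-2.1,-1,0,0,0]], claw=0.68)

```text
time_s: 15.47
tcp_pos: [0.5945, -0.1046, 0.1499]
eef_rot: [-90.0, -0.0, 79.2]
contact_force: [0.1, -0.3, -0.5]
gripper_width: 0.0597
```

```bash
cat > look.py <<'E'
from h import *
import sys
np.set_printoptions(precision=4,suppress=True)
def rect(im,pose,cx,cy,half,z=.008,res=.0005):
    n=int(2*half/res);g=(np.arange(n)+.5)*res-half
    X,Y=np.meshgrid(cx+g,cy+g);P=np.stack([X.ravel(),Y.ravel(),np.full(X.size,z)],1)
    q=wproj(P,pose).astype(np.float32).reshape(n,n,2)
    return cv2.remap(im,q[...,0],q[...,1],cv2.INTER_LINEAR)
def mask(rim,kind):
    h=cv2.cvtColor(rim,cv2.COLOR_RGB2HSV).astype(int);H,S,V=h[...,0],h[...,1],h[...,2]
    if kind=="white": m=(S<45)&(V>165)
    if kind=="glass": m=(S>130)&(H<16)&(V>60)
    if kind=="brass": m=(S>100)&(H>=13)&(H<30)&(V>100)
    return m.astype(np.uint8)
def detect(kind,c,half=.1,name=None):
    pose=wpose();im=imaging.capture("wrist")
    z=.008;rim=rect(im,pose,c[0],c[1],half,z);m=mask(rim,kind);out=[]
    m2=cv2.morphologyEx(m,cv2.MORPH_OPEN,np.ones((5,5),np.uint8))
    cs,_=cv2.findContours(m2,cv2.RETR_EXTERNAL,cv2.CHAIN_APPROX_NONE)
    vis=rim.copy()
    for k in cs:
        if cv2.contourArea(k)*.25e-6<4e-4: continue
        (x,y),(w,hh),a=cv2.minAreaRect(k)
        X=c[0]-half+(x+.5)*.0005;Y=c[1]-half+(y+.5)*.0005
        out.append((X,Y,w*.0005,hh*.0005,a%90,np.linalg.norm(np.array([X,Y])-c)))
        cv2.drawContours(vis,[cv2.boxPoints(((x,y),(w,hh),a)).astype(int)],-1,(255,0,0),1)
    if name: save(vis[::-1],name)
    out.sort(key=lambda o:o[-1]);psi=state()["eef_rot"][2];t=pose[1]
    print("tcp",t,"psi",psi)
    for o in out:
        d=(o[4]-psi+45)%90-45
        print(f"xy {o[0]:.4f} {o[1]:.4f} size {o[2]*1e3:.1f} {o[3]*1e3:.1f} yaw {o[4]:.1f} dturn {d:.1f} deg {np.radians(d):.3f} rad  dxy cm {100*(o[0]-t[0]):.2f} {100*(o[1]-t[1]):.2f}")
    return out,im
if __name__=="__main__":
    o,im=detect(sys.argv[1],np.array([float(sys.argv[2]),float(sys.argv[3])]),name=sys.argv[4])
    save(im,sys.argv[4]+"w")
E
python3 look.py white .578 -.188 a1
```

```text
tcp [ 0.5945 -0.1046  0.1499] psi 79.17505835904204
xy 0.5750 -0.1895 size 40.5 39.5 yaw 0.0 dturn 10.8 deg 0.189 rad  dxy cm -1.95 -8.49
xy 0.6675 -0.2053 size 63.0 20.5 yaw 0.0 dturn 10.8 deg 0.189 rad  dxy cm 7.30 -10.07
```

View pics/a1w.png

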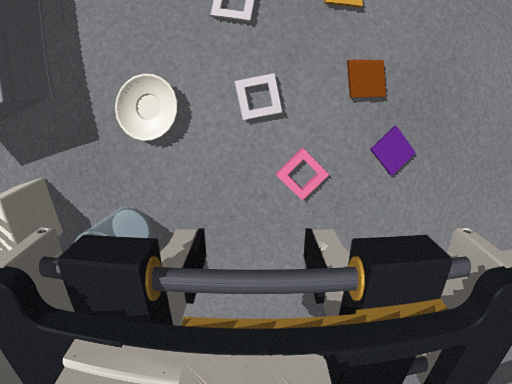

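View pics/a1.png

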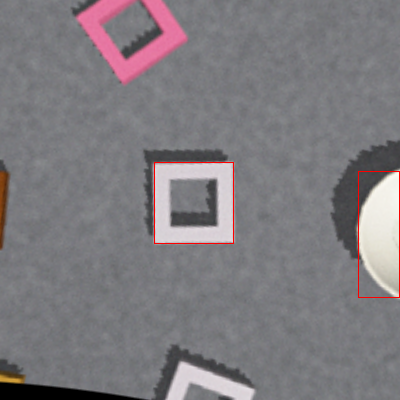

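Call:
drive_tool(deltas=[[-0.7,-3,-1,0,0,0.06],[-1.4,-6,-3,0,0,0.12],[-1.95,-8.49,-6,0,0,0.189],[-1.95,-8.49,-9,0,0,0.189],[-1.95,-8.49,-11.5,0,0,0.189],[-1.95,-8.49,-13.2,0,0,0.189],[-1.95,-8.49,-14.4,0,0,0.189],[-1.95,-8.49,-14.7,0,0,0.189]])

```text
time_s: 16.18
tcp_pos: [0.5732, -0.1901, 0.0004]
eef_rot: [-89.8, -0.0, 89.9]
contact_force: [-7.0, 1.6, 13.2]
gripper_width: 0.0595
```

Call:
drive_tool(deltas=[[0,0,0,0,0,0],[0,0,0,0,0,0],[0,0,0,0,0,0],[0,0,0,0,0,0],[0,0,0,0,0,0],[0,0,0,0,0,0],[0,0,0,0,0,0],[0,0,0,0,0,0]], claw=0.3, squeeze=12)

```text
time_s: 16.85
tcp_pos: [0.5755, -0.1901, 0.0035]
eef_rot: [-90.1, 0.0, 90.0]
contact_force: [-0.7, 2.0, 6.8]
gripper_width: 0.0397
```

Call:
drive_tool(deltas=[[0,0,1,0,0,0],[0,0,3,0,0,0],[0,1,6,0,0,0],[0.2,4,9,0,0,-0.03],[0.4,8,12,0,0,-0.06],[0.7,12,13,0,0,-0.09],[1,16,13,0,0,-0.12],[1.3,20,13,0,0,-0.15]])

```text
time_s: 17.52
tcp_pos: [0.5878, 0.0066, 0.135]
eef_rot: [-90.2, -0.1, 81.2]
contact_force: [1.5, 0.1, -0.3]
gripper_width: 0.0399
```

Call:
drive_tool(deltas=[[0.3,4,0,0,0,-0.01],[0.6,8,0,0,0,-0.02],[0.9,12,0,0,0,-0.03],[1.1,15,0,0,0,-0.04],[1.25,17,0,0,0,-0.04],[1.35,17.9,0,0,0,-0.04],[1.35,17.9,0,0,0,-0.04],[1.35,17.9,0,0,0,-0.04]])

```text
time_s: 18.18
tcp_pos: [0.6006, 0.1838, 0.1326]
eef_rot: [-90.0, 0.0, 79.1]
contact_force: [-1.1, 0.4, -0.1]
gripper_width: 0.0397
```

```bash
cat > chk.py <<'E'
from h import *
import sys
np.set_printoptions(precision=4,suppress=True)
s=state();t=s["tcp_pos"];C=np.array([.602,.1885])
d=(C-t[:2])*100;print("tcp",t,"rot",s["eef_rot"],"dxy to cell cm",d,"turn rad",np.radians(79.1-s["eef_rot"][2]),"w",s["gripper_width"],"F",s["contact_force"])
if len(sys.argv)>1:
    im=imaging.capture("wrist");crop(im,130,100,400,300,2.8,sys.argv[1])
    im=imaging.capture("scene");crop(im,250,160,400,300,4,sys.argv[1]+"s")
E
python3 chk.py b1
```

```text
tcp [0.6006 0.1838 0.1326] rot [-89.9734   0.0231  79.0953] dxy to cell cm [0.1429 0.4688] turn rad 8.194804815040506e-05 w 0.0397442578230946 F [-1.1129  0.3655 -0.0846]
```

View pics/b1.png

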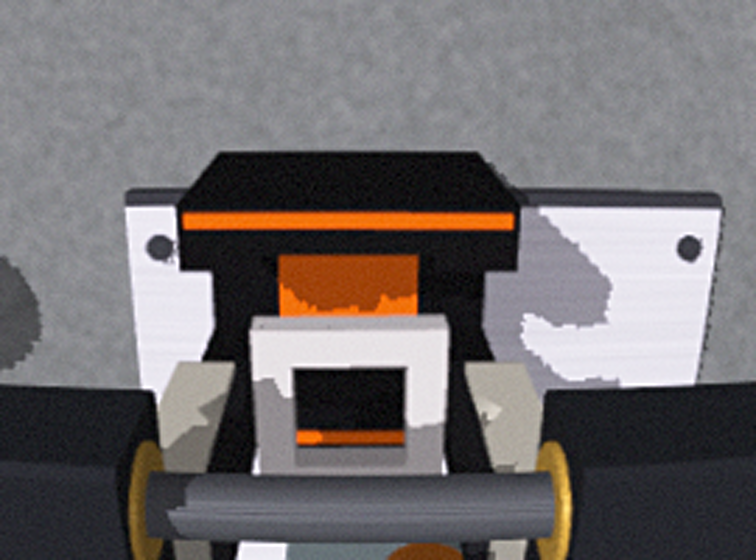

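View pics/b1s.png

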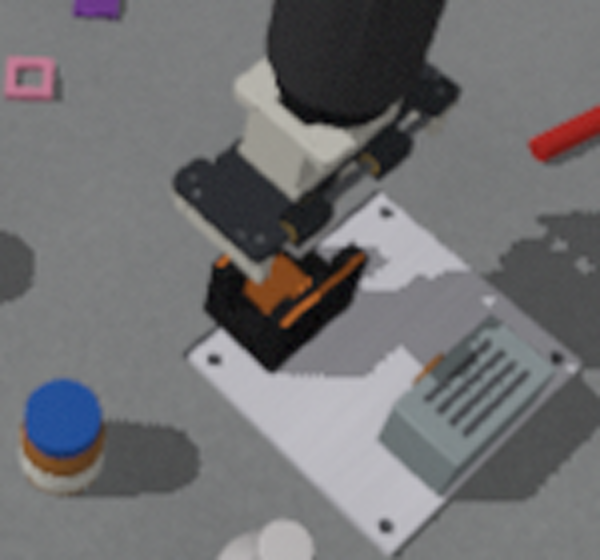

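```bash
python3 - <<'E'
from h import *
np.set_printoptions(precision=2,suppress=True)
p=wpose()
for cy in(.1870,.1885,.19):
    C=np.array([.602,cy]);a=np.radians(-10.86);u=np.array([np.cos(a),np.sin(a)]);n=np.array([-u[1],u[0]])
    P=[[*(C+u*i*.045-n*.036),.084] for i in(-1,1)]+[[*(C+u*i*.0225-n*.0225),.036] for i in(-1,1)]
    print(((wproj(P,p)-[130,100]+.5)*2.8-.5))
E
```

```text
[[520.92 206.08]
 [173.91 206.82]
 [418.88 209.43]
 [276.59 209.74]]
[[521.68 211.57]
 [175.3  212.3 ]
 [419.68 213.93]
 [277.59 214.23]]
[[522.43 217.05]
 [176.68 217.76]
 [420.46 218.42]
 [278.6  218.71]]
```

Call:
drive_tool(deltas=[[0.14,0.47,0,0,0,0],[0.14,0.47,0,0,0,0],[0.14,0.47,-1,0,0,0],[0.14,0.47,-2,0,0,0],[0.14,0.47,-3,0,0,0],[0.14,0.47,-3.5,0,0,0],[0.14,0.47,-3.5,0,0,0],[0.14,0.47,-3.5,0,0,0]])

```text
time_s: 18.95
tcp_pos: [0.602, 0.1884, 0.0967]
eef_rot: [-89.9, 0.1, 79.1]
contact_force: [-0.2, -0.5, 0.0]
gripper_width: 0.0401
```

```bash
python3 chk.py b2
```

```text
tcp [0.602  0.1884 0.0967] rot [-89.9438   0.0651  79.0607] dxy to cell cm [-0.0049  0.0061] turn rad 0.0006852120175600745 w 0.040079078211407264 F [-0.2359 -0.5388  0.025 ]
```

View pics/b2.png

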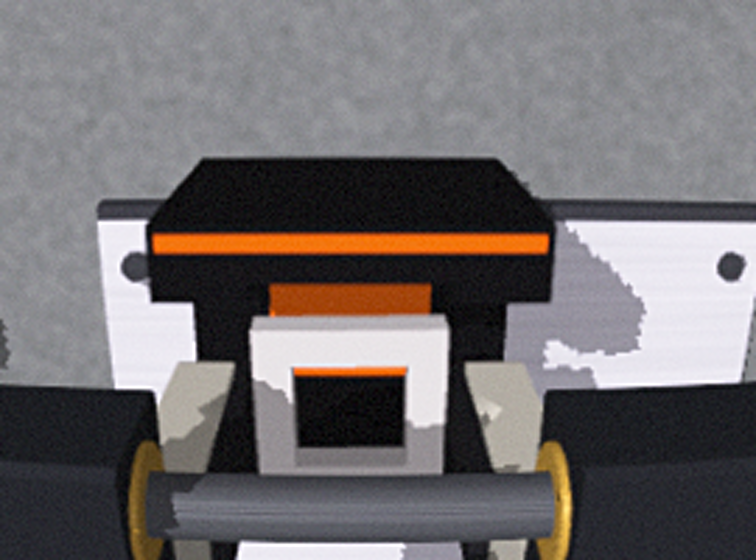

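Call:
drive_tool(deltas=[[0,0,-0.8,0,0,0],[0,0,-1.6,0,0,0],[0,0,-2.4,0,0,0],[0,0,-3.2,0,0,0],[0,0,-4,0,0,0],[0,0,-4.7,0,0,0],[0,0,-5.2,0,0,0],[0,0,-5.5,0,0,0]])

```text
time_s: 19.72
tcp_pos: [0.602, 0.1885, 0.0414]
eef_rot: [-89.9, 0.1, 79.1]
contact_force: [-0.4, -1.3, -0.8]
gripper_width: 0.0396
```

Call:
drive_tool(deltas=[[0,0,-0.1,0,0,0],[0,0,-0.1,0,0,0],[0,0,-0.1,0,0,0],[0,0,-0.1,0,0,0],[0,0,-0.1,0,0,0],[0,0,-0.1,0,0,0],[0,0,-0.1,0,0,0],[0,0,-0.1,0,0,0]], claw=0.68)

```text
time_s: 20.38
tcp_pos: [0.6024, 0.1887, 0.0417]
eef_rot: [-90.0, -0.0, 79.1]
contact_force: [-0.3, 0.9, -0.3]
gripper_width: 0.0597
```

Call:
drive_tool(deltas=[[0,0,1,0,0,0],[0,0,3,0,0,0],[0,0,6,0,0,0],[0,0,9,0,0,0],[0,0,11,0,0,0],[0,0,12,0,0,0],[0,0,12,0,0,0],[0,0,12,0,0,0]])

```text
time_s: 21.05
tcp_pos: [0.6022, 0.1888, 0.1619]
eef_rot: [-90.0, -0.1, 79.0]
contact_force: [0.1, -0.6, -0.5]
gripper_width: 0.0596
```

```bash
python3 chk.py b3
```

```text
tcp [0.6022 0.1888 0.1619] rot [-90.0205  -0.0515  79.0475] dxy to cell cm [-0.0187 -0.0262] turn rad 0.0009167673972078343 w 0.059639969650008985 F [ 0.1452 -0.571  -0.5358]
```

View pics/b3.png

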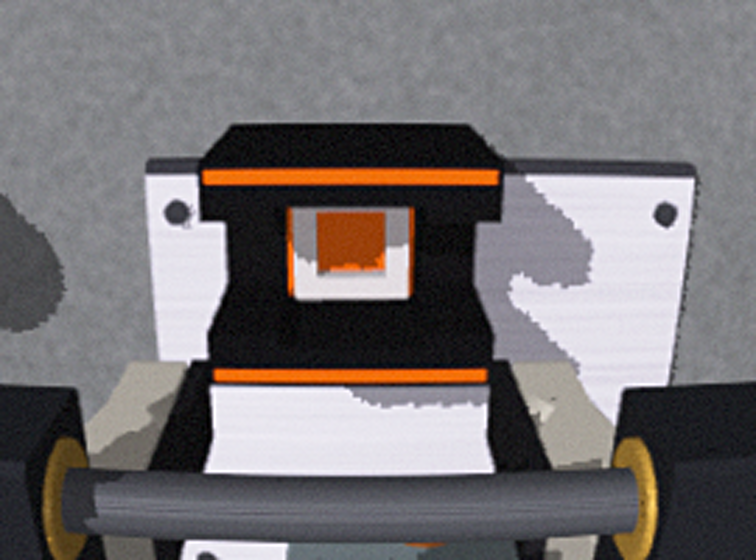

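Call:
drive_tool(deltas=[[-0.1,-3,0,0,0,0],[-0.1,-7,0,0,0,0],[-0.2,-11,0,0,0,0],[-0.3,-15,0,0,0,0],[-0.4,-19,0,0,0,0],[-0.5,-23,0,0,0,0],[-0.6,-27,-0.5,0,0,0],[-0.6,-31,-1,0,0,0]])

```text
time_s: 21.82
tcp_pos: [0.5953, -0.1231, 0.1503]
eef_rot: [-89.9, 0.0, 79.1]
contact_force: [1.0, 0.9, -0.4]
gripper_width: 0.0597
```

Call:
drive_tool(deltas=[[0,-3.5,0,0,0,0],[0,-6.5,0,0,0,0],[0,-8.5,0,0,0,0],[0,-9,0,0,0,0],[0,-9,0,0,0,0],[0,-9,0,0,0,0],[0,-9,0,0,0,0],[0,-9,0,0,0,0]])

```text
time_s: 22.48
tcp_pos: [0.5964, -0.2101, 0.1514]
eef_rot: [-90.0, -0.0, 79.1]
contact_force: [0.4, 0.8, -0.6]
gripper_width: 0.0593
```

```bash
python3 look.py white .579 -.293 a2
```

```text
tcp [ 0.5964 -0.2101  0.1514] psi 79.14431286580988
xy 0.5799 -0.2947 size 40.1 40.2 yaw 69.1 dturn -10.0 deg -0.175 rad  dxy cm -1.65 -8.46
xy 0.6680 -0.2140 size 41.5 21.5 yaw 0.0 dturn 10.9 deg 0.189 rad  dxy cm 7.16 -0.39
```

View pics/a2w.png

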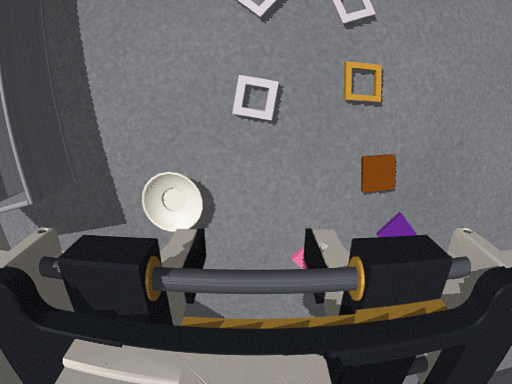

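View pics/a2.png

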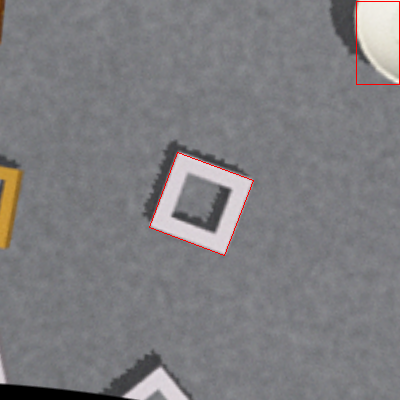

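Call:
drive_tool(deltas=[[-0.6,-3,-2,0,0,-0.06],[-1.2,-6,-5,0,0,-0.12],[-1.65,-8.46,-8,0,0,-0.175],[-1.65,-8.46,-11,0,0,-0.175],[-1.65,-8.46,-13,0,0,-0.175],[-1.65,-8.46,-14,0,0,-0.175],[-1.65,-8.46,-14.5,0,0,-0.175],[-1.65,-8.46,-14.7,0,0,-0.175]])

```text
time_s: 23.2
tcp_pos: [0.5803, -0.2953, 0.0044]
eef_rot: [-90.0, 0.0, 69.1]
contact_force: [-0.6, -0.2, 0.7]
gripper_width: 0.0595
```

Call:
drive_tool(deltas=[[0,0,0,0,0,0],[0,0,0,0,0,0],[0,0,0,0,0,0],[0,0,0,0,0,0],[0,0,0,0,0,0],[0,0,0,0,0,0],[0,0,0,0,0,0],[0,0,0,0,0,0]], claw=0.3)

```text
time_s: 23.87
tcp_pos: [0.5806, -0.2959, 0.0058]
eef_rot: [-90.1, -0.0, 69.1]
contact_force: [-0.4, 2.4, 7.6]
gripper_width: 0.0398
```

```bash
python3 chk.py
```

```text
tcp [ 0.5806 -0.2959  0.0058] rot [-90.1047  -0.0167  69.0513] dxy to cell cm [ 2.1354 48.4386] turn rad 0.17538232583561447 w 0.039793742019132584 F [-0.4196  2.3524  7.6051]
```

Call:
drive_tool(deltas=[[0,0,1,0,0,0],[0,0,3.5,0,0,0],[0.1,3,7,0,0,0],[0.3,7,10,0,0,0.03],[0.5,11,12.5,0,0,0.06],[0.7,15,13,0,0,0.1],[0.9,19,13,0,0,0.14],[1.1,23,13,0,0,0.175]])

```text
time_s: 24.53
tcp_pos: [0.5907, -0.0763, 0.1368]
eef_rot: [-90.2, -0.1, 79.1]
contact_force: [0.9, -0.4, -0.4]
gripper_width: 0.039
```

Call:
drive_tool(deltas=[[0.2,4,0,0,0,0],[0.4,8,0,0,0,0],[0.6,12,0,0,0,0],[0.8,16,0,0,0,0],[0.9,20,0,0,0,0],[1,23,0,0,0,0],[1,25,0,0,0,0],[1,25.35,0,0,0,0]])

```text
time_s: 25.2
tcp_pos: [0.6003, 0.179, 0.1349]
eef_rot: [-90.0, -0.0, 79.2]
contact_force: [-0.0, -0.8, 0.6]
gripper_width: 0.0391
```

```bash
python3 chk.py
```

```text
tcp [0.6003 0.179  0.1349] rot [-90.0389  -0.0374  79.2319] dxy to cell cm [0.1721 0.9477] turn rad -0.002301827356529521 w 0.03905325007896701 F [-0.0247 -0.7883  0.6249]
```

Call:
drive_tool(deltas=[[0,0,-1,0,0,0],[0,0,-2,0,0,0],[0,0,-3,0,0,0],[0,0,-3,0,0,0],[0,0,-3,0,0,0],[0,0,-3,0,0,0],[0,0,-3,0,0,0],[0,0,-3,0,0,0]])

```text
time_s: 25.87
tcp_pos: [0.6006, 0.1755, 0.1048]
eef_rot: [-90.0, -0.0, 79.0]
contact_force: [0.1, -0.3, 0.8]
gripper_width: 0.0391
```

```bash
python3 chk.py b4
```

```text
tcp [0.6006 0.1755 0.1048] rot [-90.0392  -0.0312  79.0337] dxy to cell cm [0.14   1.3035] turn rad 0.0011564312476185967 w 0.03905082565148985 F [ 0.0953 -0.3408  0.7724]
```

View pics/b4.png

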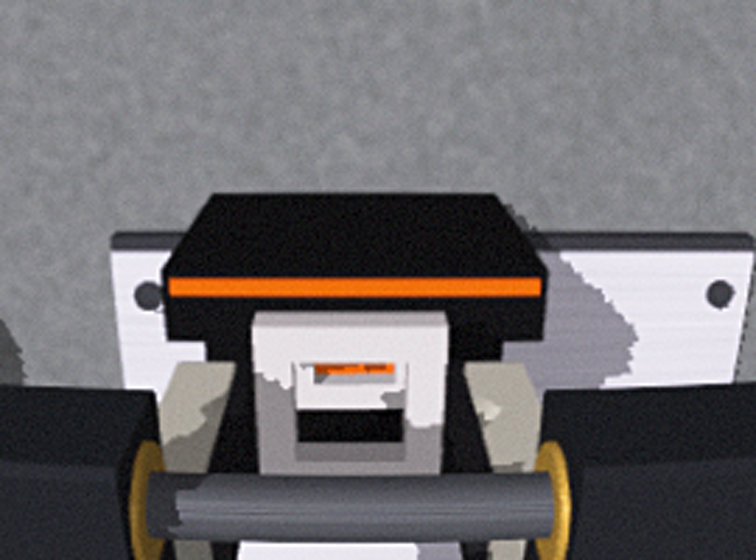

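Call:
drive_tool(deltas=[[0.06,0.6,0,0,0,0],[0.12,1.21,0,0,0,0],[0.12,1.21,0,0,0,0],[0.12,1.21,0,0,0,0],[0.12,1.21,-0.3,0,0,0],[0.12,1.21,-0.7,0,0,0],[0.12,1.21,-1.0,0,0,0],[0.12,1.21,-1.0,0,0,0]])

```text
time_s: 26.63
tcp_pos: [0.6008, 0.1873, 0.0932]
eef_rot: [-89.9, 0.1, 79.0]
contact_force: [-0.3, 0.8, 0.6]
gripper_width: 0.0397
```

```bash
python3 chk.py
```

```text
tcp [0.6008 0.1873 0.0932] rot [-89.9257   0.0577  79.0392] dxy to cell cm [0.1167 0.1178] turn rad 0.0010605894211745534 w 0.039660138158407555 F [-0.2561  0.7781  0.5519]
```

Call:
drive_tool(deltas=[[0,0,-0.6,0,0,0],[0,0,-1.2,0,0,0],[0,0,-1.8,0,0,0],[0,0,-2.4,0,0,0],[0,0,-3,0,0,0],[0,0,-3.6,0,0,0],[0,0,-4,0,0,0],[0,0,-4.3,0,0,0]])

```text
time_s: 27.3
tcp_pos: [0.6012, 0.1876, 0.0505]
eef_rot: [-90.0, 0.0, 79.1]
contact_force: [0.5, -0.2, -0.8]
gripper_width: 0.0393
```

Call:
drive_tool(deltas=[[0,0,0,0,0,0],[0,0,0,0,0,0],[0,0,0,0,0,0],[0,0,0,0,0,0],[0,0,0,0,0,0],[0,0,0,0,0,0],[0,0,0,0,0,0],[0,0,0,0,0,0]], claw=0.68)

```text
time_s: 27.97
tcp_pos: [0.6014, 0.1878, 0.0514]
eef_rot: [-90.0, -0.0, 79.1]
contact_force: [0.6, 0.2, 0.5]
gripper_width: 0.0598
```

Call:
drive_tool(deltas=[[0,0,1,0,0,0],[0,0,3,0,0,0],[0,0,6,0,0,0],[0,0,9,0,0,0],[0,0,11,0,0,0],[0,0,11,0,0,0],[0,0,11,0,0,0],[0,0,11,0,0,0]])

```text
time_s: 28.63
tcp_pos: [0.601, 0.1876, 0.1614]
eef_rot: [-90.0, -0.0, 79.0]
contact_force: [-0.5, 0.0, -1.3]
gripper_width: 0.0598
```

```bash
python3 chk.py b5; python3 - <<'E'
from h import *
im=imaging.capture("side");crop(im,180,230,340,380,4,"d12")
for d in imaging.outline_of("side","spacer1"):
    M=cv2.moments(d["region"].astype(np.uint8),True);c=(M["m10"]/M["m00"],M["m01"]/M["m00"]);print(d["score"],c,onz("side",c,.004))
E
```

```text
tcp [0.601  0.1876 0.1614] rot [-89.9843  -0.0125  79.0458] dxy to cell cm [0.0971 0.0866] turn rad 0.000945316258735932 w 0.059767739835547486 F [-0.5079  0.0418 -1.2555]
0.92 (301.6690909090909, 347.75272727272727) [ 0.55624984 -0.40274349  0.004     ]
0.82 (251.46629213483146, 356.69943820224717) [ 0.46196486 -0.3793124   0.004     ]
0.7 (232.6535433070866, 240.3779527559055) [ 0.54565462 -0.09728507  0.004     ]
```

View pics/b5.png

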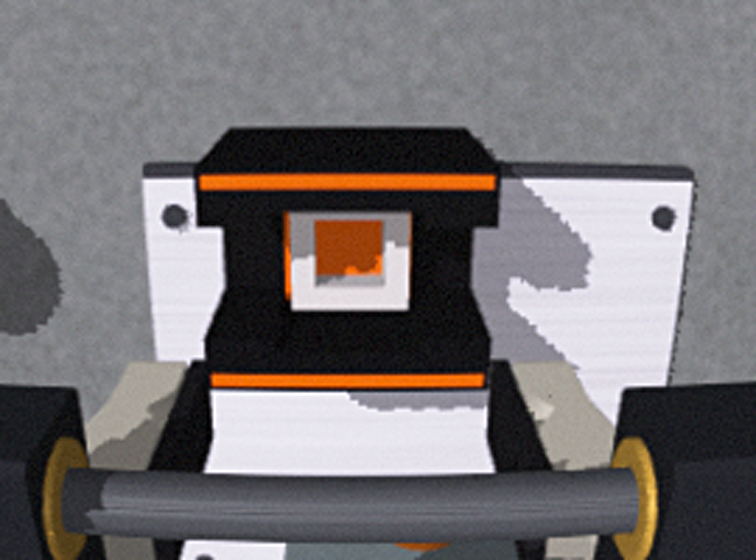

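View pics/d12.png

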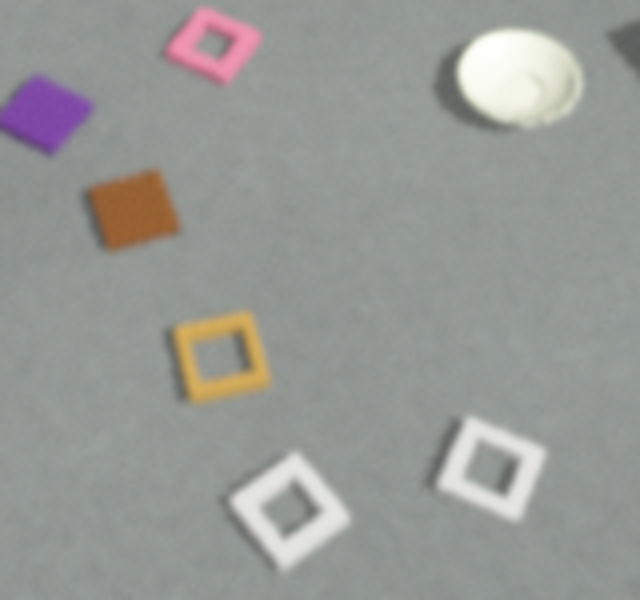

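Call:
drive_tool(deltas=[[-0.1,-3,0,0,0,0],[-0.3,-7,0,0,0,0],[-0.5,-11,0,0,0,0],[-0.8,-15,0,0,0,0],[-1,-19,0,0,0,0],[-1.2,-23,0,0,0,0],[-1.4,-27,-0.5,0,0,0],[-1.6,-31,-1,0,0,0]])

```text
time_s: 29.5
tcp_pos: [0.585, -0.1241, 0.151]
eef_rot: [-90.0, 0.0, 79.1]
contact_force: [1.1, 0.3, -0.1]
gripper_width: 0.0595
```

Call:
drive_tool(deltas=[[-0.2,-4,0,0,0,0],[-0.4,-8,0,0,0,0],[-0.7,-12,0,0,0,0],[-0.9,-15,0,0,0,0],[-1.2,-18,0,0,0,0],[-1.3,-19.8,0,0,0,0],[-1.3,-19.8,0,0,0,0],[-1.3,-19.8,0,0,0,0]])

```text
time_s: 30.17
tcp_pos: [0.5716, -0.3212, 0.1501]
eef_rot: [-89.9, -0.0, 78.9]
contact_force: [0.2, 1.2, 0.6]
gripper_width: 0.0594
```

```bash
python3 look.py white .556 -.403 a3
```

```text
tcp [ 0.5716 -0.3212  0.1501] psi 78.99715067277077
xy 0.5565 -0.4045 size 40.4 40.1 yaw 39.3 dturn -39.7 deg -0.693 rad  dxy cm -1.51 -8.33
xy 0.4665 -0.3814 size 29.1 40.4 yaw 11.8 dturn 22.8 deg 0.397 rad  dxy cm -10.52 -6.02
```

View pics/a3w.png

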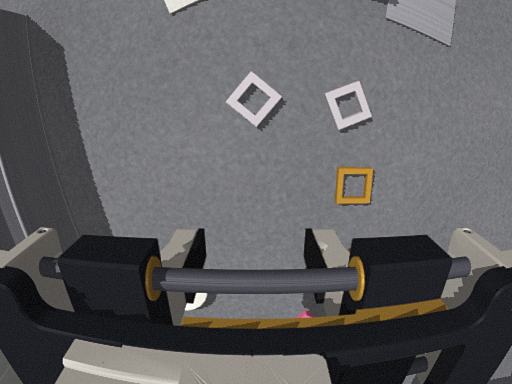

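View pics/a3.png

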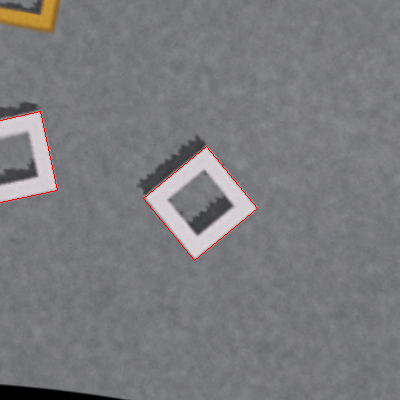

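Call:
drive_tool(deltas=[[-0.4,-2,-1,0,0,-0.11],[-0.8,-4,-2.5,0,0,-0.22],[-1.2,-6,-4,0,0,-0.33],[-1.51,-8.33,-6,0,0,-0.44],[-1.51,-8.33,-8,0,0,-0.55],[-1.51,-8.33,-9.5,0,0,-0.66],[-1.51,-8.33,-10.5,0,0,-0.693],[-1.51,-8.33,-11,0,0,-0.693]])

```text
time_s: 30.88
tcp_pos: [0.5567, -0.4019, 0.0392]
eef_rot: [-89.8, 0.1, 39.3]
contact_force: [-0.3, 0.7, -0.5]
gripper_width: 0.0596
```

Call:
drive_tool(deltas=[[0,0,-0.8,0,0,0],[0,0,-1.6,0,0,0],[0,0,-2.4,0,0,0],[0,0,-3,0,0,0],[0,0,-3.4,0,0,0],[0,0,-3.6,0,0,0],[0,0,-3.6,0,0,0],[0,0,-3.6,0,0,0]])

```text
time_s: 31.55
tcp_pos: [0.5574, -0.4037, 0.0055]
eef_rot: [-90.0, -0.0, 39.4]
contact_force: [-0.0, -0.7, 0.1]
gripper_width: 0.0597
```

Call:
drive_tool(deltas=[[0,0,0,0,0,0],[0,0,0,0,0,0],[0,0,0,0,0,0],[0,0,0,0,0,0],[0,0,0,0,0,0],[0,0,0,0,0,0],[0,0,0,0,0,0],[0,0,0,0,0,0]], claw=0.3)

```text
time_s: 32.22
tcp_pos: [0.5575, -0.4036, 0.0056]
eef_rot: [-90.0, -0.0, 39.4]
contact_force: [-0.5, 0.2, 3.2]
gripper_width: 0.0395
```

```bash
python3 chk.py
```

```text
tcp [ 0.5575 -0.4036  0.0056] rot [-90.0212  -0.0063  39.3562] dxy to cell cm [ 4.4534 59.2142] turn rad 0.6936604569854712 w 0.03952228954142505 F [-0.5033  0.1929  3.24  ]
```

Call:
drive_tool(deltas=[[0,0,1,0,0,0],[0,0,3.5,0,0,0],[0.2,2,7,0,0,0.08],[0.4,5,10,0,0,0.18],[0.7,8.5,12,0,0,0.28],[1,12,13,0,0,0.38],[1.3,16,13,0,0,0.48],[1.6,20,13,0,0,0.58]])

```text
time_s: 32.88
tcp_pos: [0.5737, -0.2022, 0.1372]
eef_rot: [-90.2, -0.0, 72.8]
contact_force: [0.8, 0.8, -0.5]
gripper_width: 0.0394
```

Call:
drive_tool(deltas=[[0.3,4,0,0,0,0.06],[0.6,8,0,0,0,0.114],[0.9,12,0,0,0,0.114],[1.2,16,0,0,0,0.114],[1.5,20,0,0,0,0.114],[1.8,24,0,0,0,0.114],[2,28,0,0,0,0.114],[2.2,31.5,0,0,0,0.114]])

```text
time_s: 33.55
tcp_pos: [0.5952, 0.114, 0.1361]
eef_rot: [-90.0, -0.0, 79.2]
contact_force: [0.7, 0.0, 0.2]
gripper_width: 0.0399
```

Call:
drive_tool(deltas=[[0.2,3,0,0,0,0],[0.4,5.5,0,0,0,0],[0.6,7.3,0,0,0,0],[0.68,7.84,0,0,0,0],[0.68,7.84,-1,0,0,0],[0.68,7.84,-2,0,0,0],[0.68,7.84,-3,0,0,0],[0.68,7.84,-3,0,0,0]])

```text
time_s: 34.22
tcp_pos: [0.6004, 0.1877, 0.1021]
eef_rot: [-89.8, 0.2, 79.0]
contact_force: [-1.2, -0.5, -1.3]
gripper_width: 0.0397
```

```bash
python3 chk.py b6
```

```text
tcp [0.6004 0.1877 0.1021] rot [-89.7767   0.1646  79.0011] dxy to cell cm [0.1626 0.0794] turn rad 0.0017262208713441517 w 0.03968556574336825 F [-1.2422 -0.493  -1.3128]
```

View pics/b6.png

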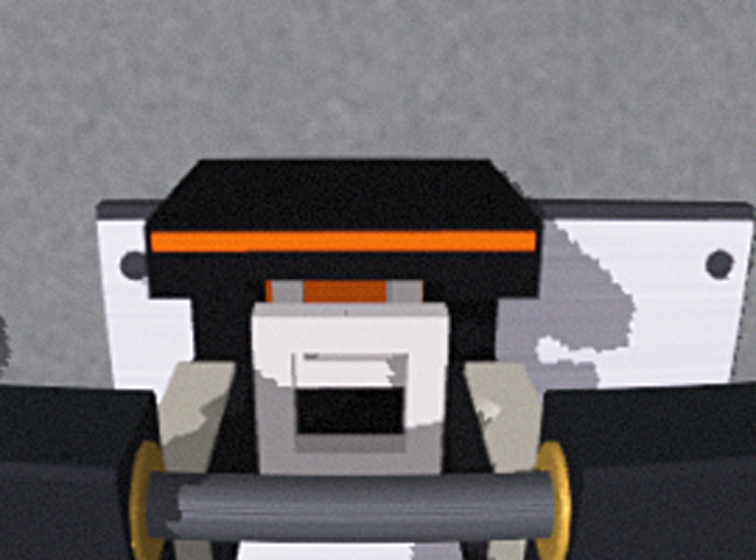

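Call:
drive_tool(deltas=[[0.19,0.21,0,0,0,0],[0.19,0.21,0,0,0,0],[0.19,0.21,-0.3,0,0,0],[0.19,0.21,-0.7,0,0,0],[0.19,0.21,-1,0,0,0],[0.19,0.21,-1,0,0,0],[0.19,0.21,-1,0,0,0],[0.19,0.21,-1,0,0,0]])

```text
time_s: 34.98
tcp_pos: [0.604, 0.192, 0.0953]
eef_rot: [-90.0, 0.0, 79.1]
contact_force: [0.4, -0.6, -0.0]
gripper_width: 0.0397
```

Call:
drive_tool(deltas=[[0,0,-0.6,0,0,0],[0,0,-1.2,0,0,0],[0,0,-1.8,0,0,0],[0,0,-2.4,0,0,0],[0,0,-2.9,0,0,0],[0,0,-3.3,0,0,0],[0,0,-3.5,0,0,0],[0,0,-3.5,0,0,0]])

```text
time_s: 35.65
tcp_pos: [0.6041, 0.1923, 0.0613]
eef_rot: [-90.0, -0.0, 79.2]
contact_force: [-4.5, 1.0, 12.0]
gripper_width: 0.0398
```

```bash
python3 chk.py
```

```text
tcp [0.6041 0.1923 0.0613] rot [-90.0314  -0.0163  79.1544] dxy to cell cm [-0.2106 -0.3805] turn rad -0.0009492085063718536 w 0.039809718006796675 F [-4.4887  1.0036 11.9896]
```

Call:
drive_tool(deltas=[[0,0,0.7,0,0,0],[0,0,1.4,0,0,0],[-0.1,-0.12,2,0,0,0],[-0.18,-0.25,2,0,0,0],[-0.18,-0.25,2,0,0,0],[-0.18,-0.25,2,0,0,0],[-0.18,-0.25,2,0,0,0],[-0.18,-0.25,2,0,0,0]])

```text
time_s: 36.32
tcp_pos: [0.602, 0.1893, 0.0799]
eef_rot: [-90.0, 0.0, 79.1]
contact_force: [0.4, 0.5, 0.3]
gripper_width: 0.0397
```

```bash
python3 chk.py b7
```

```text
tcp [0.602  0.1893 0.0799] rot [-89.9731   0.0231  79.1094] dxy to cell cm [-0.0044 -0.0794] turn rad -0.0001633429672806075 w 0.039716925998199176 F [0.4276 0.4994 0.3474]
```

View pics/b7.png

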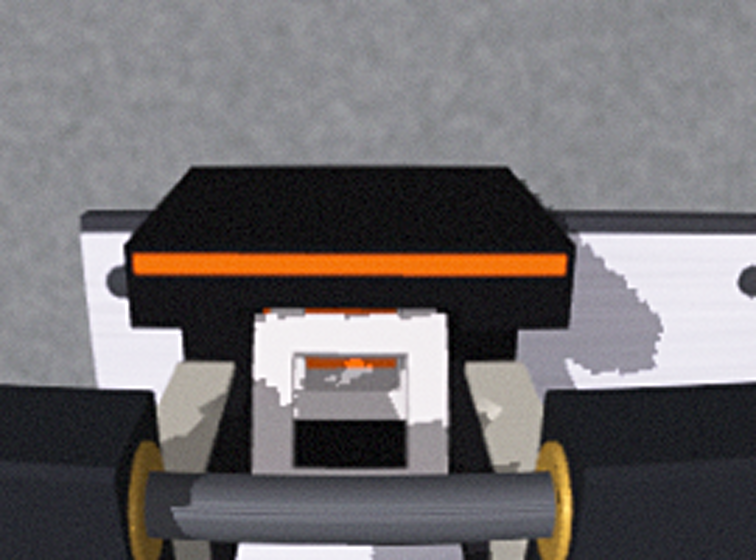

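View pics/b7s.png

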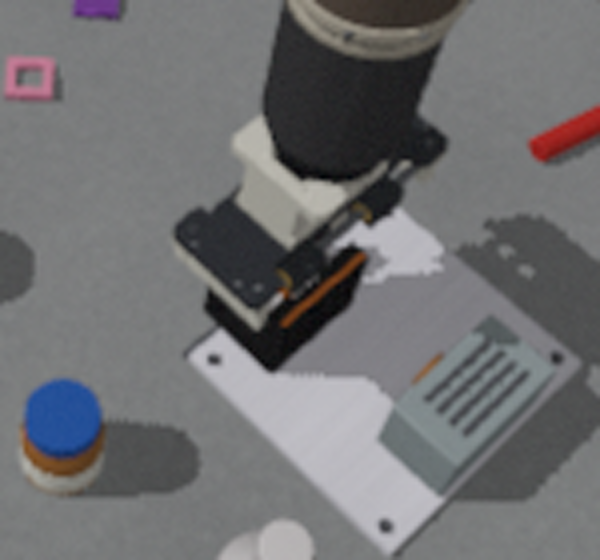

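```bash
cat > rim.py <<'E'
from h import *
np.set_printoptions(precision=2,suppress=True)
p=wpose()
C=np.array([.602,.1885]);a=np.radians(-10.86);u=np.array([np.cos(a),np.sin(a)]);n=np.array([-u[1],u[0]])
P=[[*(C+u*i*.045+n*j*.036),.084] for j in(-1,1) for i in(-1,1) ]
print(((wproj(P,p)-[130,100]+.5)*2.8-.5))
E
python3 rim.py
```

```text
[[576.57 247.36]
 [122.23 247.5 ]
 [542.47 542.66]
 [156.42 542.84]]
```

```bash
python3 - <<'E'
from h import *
np.set_printoptions(precision=2,suppress=True)
R,t=wpose()
for k in(-.003,-.0015,0,.0015):
  for zt in(.002,.004):
    P=[R@np.array([k+.02*j,-zt,.02*i])+t for j in(-1,) for i in(-1,1)]+[R@np.array([k-.012,-zt,.012])+t,R@np.array([k+.012,-zt,.012])+t]
    print(k,zt,((wproj(P,(R,t))-[130,100]+.5)*2.8-.5)[:,1])
E
```

```text
-0.003 0.002 [309.92 309.97 346.43 447.05]
-0.003 0.004 [313.6  313.65 350.45 451.81]
-0.0015 0.002 [316.81 316.86 353.09 452.92]
-0.0015 0.004 [320.55 320.6  357.16 457.71]
0 0.002 [323.66 323.7  359.7  458.73]
0 0.004 [327.46 327.5  363.83 463.56]
0.0015 0.002 [330.45 330.5  366.26 464.5 ]
0.0015 0.004 [334.32 334.36 370.44 469.36]
```

Call:
drive_tool(deltas=[[0,0.05,-0.3,0,0,0],[0.02,0.05,-0.6,0,0,0],[0.02,0.05,-0.9,0,0,0],[0.02,0.05,-1.2,0,0,0],[0.02,0.05,-1.5,0,0,0],[0.02,0.05,-1.8,0,0,0],[0.02,0.05,-2.1,0,0,0],[0.02,0.05,-2.1,0,0,0]])

```text
time_s: 37.08
tcp_pos: [0.6027, 0.1905, 0.0594]
eef_rot: [-90.0, -0.0, 79.1]
contact_force: [-1.9, 1.8, 3.9]
gripper_width: 0.0401
```

Call:
drive_tool(deltas=[[0,0,0,0,0,0],[0,0,0,0,0,0],[0,0,0,0,0,0],[0,0,0,0,0,0],[0,0,0,0,0,0],[0,0,0,0,0,0],[0,0,0,0,0,0],[0,0,0,0,0,0]], claw=0.68)

```text
time_s: 37.75
tcp_pos: [0.6024, 0.1899, 0.0593]
eef_rot: [-90.0, -0.0, 79.1]
contact_force: [0.5, -0.3, -0.6]
gripper_width: 0.0595
```

Call:
drive_tool(deltas=[[0,0,1,0,0,0],[0,0,3,0,0,0],[0,0,6,0,0,0],[0,0,9,0,0,0],[0,0,10,0,0,0],[0,0,10,0,0,0],[0,0,10,0,0,0],[0,0,10,0,0,0]])

```text
time_s: 38.42
tcp_pos: [0.6019, 0.1897, 0.1588]
eef_rot: [-90.0, 0.0, 79.1]
contact_force: [0.2, -0.6, -1.2]
gripper_width: 0.0594
```

```bash
python3 chk.py b8;python3 rim.py
```

```text
tcp [0.6019 0.1897 0.1588] rot [-89.9513   0.0192  79.1016] dxy to cell cm [ 0.0129 -0.1211] turn rad -2.827707093485514e-05 w 0.05937284230712666 F [ 0.1932 -0.6257 -1.2388]
[[504.38 166.24]
 [190.89 166.47]
 [490.77 391.93]
 [204.92 392.16]]
```

View pics/b8.png

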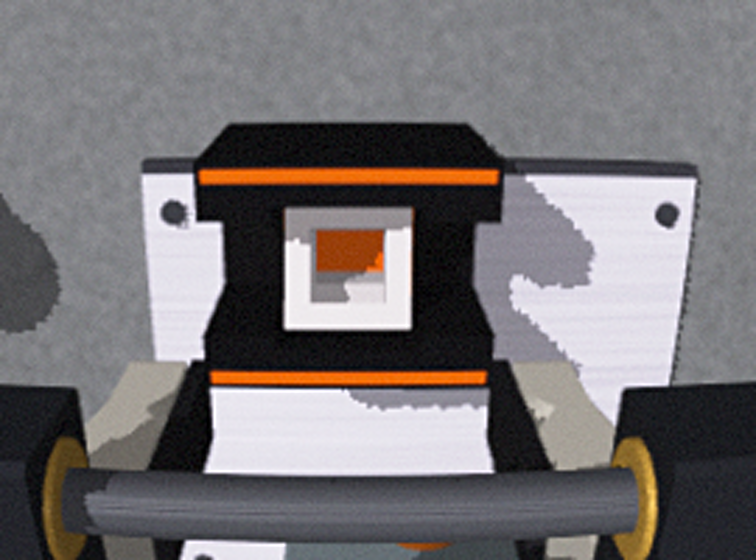

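View pics/b8s.png

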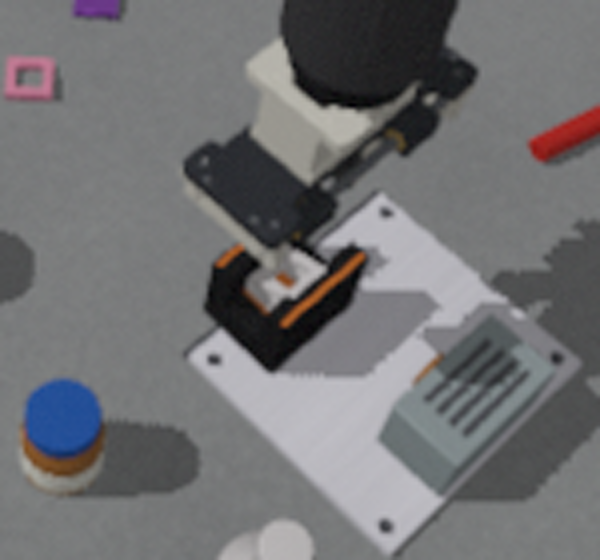

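Call:
drive_tool(deltas=[[-0.5,-3,0,0,0,0],[-1.4,-7,0,0,0,0],[-2.3,-11,0,0,0,0],[-3.3,-14.8,0,0,0,0],[-4.2,-18.6,0,0,0,0],[-5.2,-22.4,0,0,0,0],[-6.2,-26.2,-0.5,0,0,0],[-7.2,-30,-0.9,0,0,0]])

```text
time_s: 39.18
tcp_pos: [0.5293, -0.1117, 0.1496]
eef_rot: [-89.9, 0.0, 79.1]
contact_force: [0.5, -1.0, -0.5]
gripper_width: 0.0597
```

Call:
drive_tool(deltas=[[-1,-3.8,0,0,0,0],[-2,-7.6,0,0,0,0],[-3,-11.4,0,0,0,0],[-4,-15,0,0,0,0],[-5,-18,0,0,0,0],[-5.2,-18.8,0,0,0,0],[-5.2,-18.8,0,0,0,0],[-5.2,-18.8,0,0,0,0]])

```text
time_s: 39.85
tcp_pos: [0.4778, -0.2983, 0.1494]
eef_rot: [-89.9, -0.0, 79.0]
contact_force: [-0.3, 0.7, -0.2]
gripper_width: 0.0597
```

```bash
python3 look.py white .464 -.380 a4
```

```text
tcp [ 0.4778 -0.2983  0.1494] psi 79.08941190766201
xy 0.4609 -0.3824 size 40.3 40.4 yaw 12.2 dturn 23.1 deg 0.403 rad  dxy cm -1.69 -8.41
```

View pics/a4w.png

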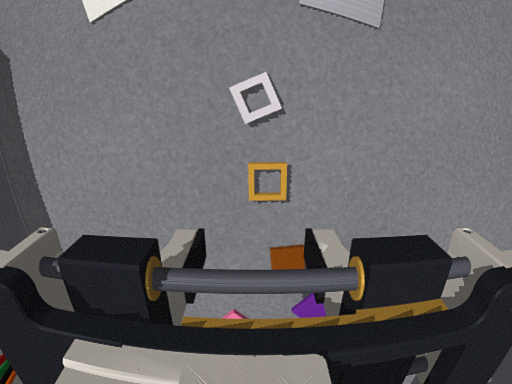

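View pics/a4.png

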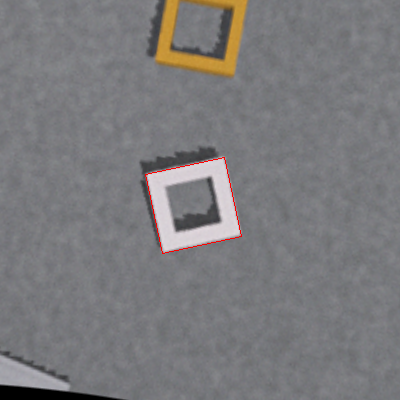

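Call:
drive_tool(deltas=[[-0.6,-3,-1,0,0,0.1],[-1.2,-6,-2.5,0,0,0.2],[-1.69,-8.41,-4.5,0,0,0.3],[-1.69,-8.41,-7,0,0,0.403],[-1.69,-8.41,-9.5,0,0,0.403],[-1.69,-8.41,-10.5,0,0,0.403],[-1.69,-8.41,-11,0,0,0.403],[-1.69,-8.41,-11,0,0,0.403]])

```text
time_s: 40.57
tcp_pos: [0.4617, -0.3811, 0.0396]
eef_rot: [-89.9, -0.1, 102.3]
contact_force: [-0.1, -0.1, 0.5]
gripper_width: 0.0595
```

Call:
drive_tool(deltas=[[0,0,-0.8,0,0,0],[0,0,-1.6,0,0,0],[0,0,-2.4,0,0,0],[0,0,-3,0,0,0],[0,0,-3.3,0,0,0],[0,0,-3.5,0,0,0],[0,0,-3.5,0,0,0],[0,0,-3.5,0,0,0]])

```text
time_s: 41.23
tcp_pos: [0.4616, -0.3823, 0.0054]
eef_rot: [-90.0, 0.0, 102.2]
contact_force: [0.4, 0.7, 0.6]
gripper_width: 0.0598
```

Call:
drive_tool(deltas=[[0,0,0,0,0,0],[0,0,0,0,0,0],[0,0,0,0,0,0],[0,0,0,0,0,0],[0,0,0,0,0,0],[0,0,0,0,0,0],[0,0,0,0,0,0],[0,0,0,0,0,0]], claw=0.3)

```text
time_s: 41.9
tcp_pos: [0.4617, -0.3822, 0.0055]
eef_rot: [-90.0, 0.0, 102.2]
contact_force: [-0.1, -0.5, 2.8]
gripper_width: 0.0396
```

```bash
cat > off.py <<'E'
from h import *
import sys
s=state();t=s["tcp_pos"];a=np.radians(s["eef_rot"][2]);k=(float(sys.argv[1])-t[0])*np.cos(a)+(float(sys.argv[2])-t[1])*np.sin(a)
T=np.array([.602,.1885])-k*np.array([.188,.982])
print("k mm",k*1e3,"target TCP",T.round(4),"dxy cm",((T-t[:2])*100).round(2),"turn",np.radians(79.1-s["eef_rot"][2]).round(3),"z",t[2].round(4),"w",s["gripper_width"])
E
python3 off.py .4609 -.3824
```

```text
k mm -0.017842086339986223 target TCP [0.602  0.1885] dxy cm [14.03 57.07] turn -0.403 z 0.0055 w 0.03961038899285123
```

Call:
drive_tool(deltas=[[0,0,1,0,0,0],[0,0,3.5,0,0,0],[0.4,2,7,0,0,-0.06],[1.1,5,10,0,0,-0.13],[1.9,8.3,12,0,0,-0.2],[2.8,12,13,0,0,-0.27],[3.7,15.6,13,0,0,-0.34],[4.6,19.2,13,0,0,-0.403]])

```text
time_s: 42.57
tcp_pos: [0.5081, -0.1886, 0.1372]
eef_rot: [-90.2, -0.0, 78.9]
contact_force: [0.4, 0.5, -1.1]
gripper_width: 0.0397
```

Call:
drive_tool(deltas=[[0.9,3.7,0,0,0,0],[1.8,7.4,0,0,0,0],[2.7,11.1,0,0,0,0],[3.6,14.8,0,0,0,0],[4.5,18.5,0,0,0,0],[5.4,22.2,0,0,0,0],[6.3,25.9,0,0,0,0],[7.2,29.6,0,0,0,0]])

```text
time_s: 43.23
tcp_pos: [0.5795, 0.1078, 0.1361]
eef_rot: [-90.0, -0.0, 79.1]
contact_force: [0.7, -0.9, 0.2]
gripper_width: 0.0394
```

Call:
drive_tool(deltas=[[0.8,3,0,0,0,0],[1.6,6,0,0,0,0],[2.2,8,0,0,0,0],[2.23,8.27,0,0,0,0],[2.23,8.27,-1,0,0,0],[2.23,8.27,-2,0,0,0],[2.23,8.27,-3,0,0,0],[2.23,8.27,-3,0,0,0]])

```text
time_s: 43.9
tcp_pos: [0.5999, 0.1867, 0.1023]
eef_rot: [-89.8, 0.2, 79.0]
contact_force: [-0.3, -0.7, -0.8]
gripper_width: 0.0396
```

Call:
drive_tool(deltas=[[0,0,0,0,0,0],[0,0,0,0,0,0],[0,0,0,0,0,0],[0,0,0,0,0,0],[0,0,0,0,0,0],[0,0,0,0,0,0],[0,0,0,0,0,0],[0,0,0,0,0,0]])

```text
time_s: 44.57
tcp_pos: [0.6018, 0.1886, 0.1054]
eef_rot: [-90.0, -0.0, 79.1]
contact_force: [0.1, 0.4, -0.6]
gripper_width: 0.0393
```

```bash
python3 chk.py b9;python3 rim.py
```

```text
tcp [0.6018 0.1886 0.1054] rot [-90.0027  -0.0076  79.1189] dxy to cell cm [ 0.0194 -0.0135] turn rad -0.00032951980599644034 w 0.03929026436284956 F [ 0.1264  0.3681 -0.6408]
[[547.21 217.61]
 [150.56 217.63]
 [522.43 486.68]
 [175.45 486.67]]
```

View pics/b9.png

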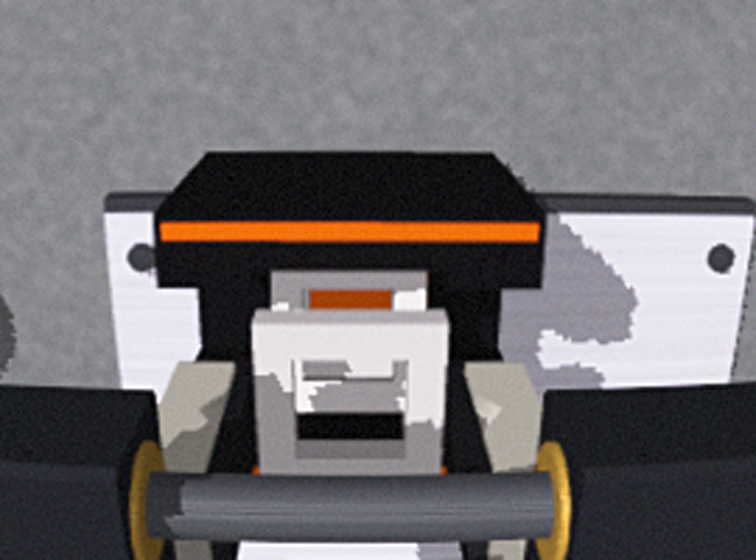

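Call:
drive_tool(deltas=[[0,0,-0.6,0,0,0],[0,0,-1.2,0,0,0],[0,0,-1.8,0,0,0],[0,0,-2.4,0,0,0],[0,0,-3,0,0,0],[0,0,-3.4,0,0,0],[0,0,-3.7,0,0,0],[0,0,-3.8,0,0,0]])

```text
time_s: 45.33
tcp_pos: [0.6016, 0.1884, 0.0665]
eef_rot: [-90.0, 0.0, 79.1]
contact_force: [0.6, 1.1, -1.2]
gripper_width: 0.0395
```

Call:
drive_tool(deltas=[[0,0,0,0,0,0],[0,0,0,0,0,0],[0,0,0,0,0,0],[0,0,0,0,0,0],[0,0,0,0,0,0],[0,0,0,0,0,0],[0,0,0,0,0,0],[0,0,0,0,0,0]], claw=0.68)

```text
time_s: 46.0
tcp_pos: [0.6019, 0.1886, 0.0674]
eef_rot: [-90.0, -0.0, 79.1]
contact_force: [0.6, 0.1, 0.2]
gripper_width: 0.0598
```

Call:
drive_tool(deltas=[[0,0,1,0,0,0],[0,0,3,0,0,0],[0,0,6,0,0,0],[0,0,9,0,0,0],[0,0,9.5,0,0,0],[0,0,9.5,0,0,0],[0,0,9.5,0,0,0],[0,0,9.5,0,0,0]])

```text
time_s: 46.67
tcp_pos: [0.6012, 0.1883, 0.1616]
eef_rot: [-89.9, 0.0, 79.1]
contact_force: [0.5, -1.3, -0.6]
gripper_width: 0.0598
```

```bash
python3 chk.py b10;python3 - <<'E'
from h import *
for l in ("glass","retainer","spacer1"):
  im=imaging.capture("side")
  for d in imaging.outline_of("side",l):
    M=cv2.moments(d["region"].astype(np.uint8),True);c=(M["m10"]/M["m00"],M["m01"]/M["m00"]);print(l,d["score"],np.round(c,1),onz("side",c,.004))
E
```

```text
tcp [0.6012 0.1883 0.1616] rot [-89.9379   0.0343  79.104 ] dxy to cell cm [0.0789 0.0221] turn rad -7.056271699222021e-05 w 0.059820987274838575 F [ 0.4845 -1.2589 -0.646 ]
glass 0.89 [213.2 281.8] [ 0.46033374 -0.18962739  0.004     ]
retainer 0.74 [235.  318.6] [ 0.46660192 -0.2920133   0.004     ]
spacer1 0.76 [232.9 241.2] [ 0.54512162 -0.09984997  0.004     ]
```

View pics/b10.png

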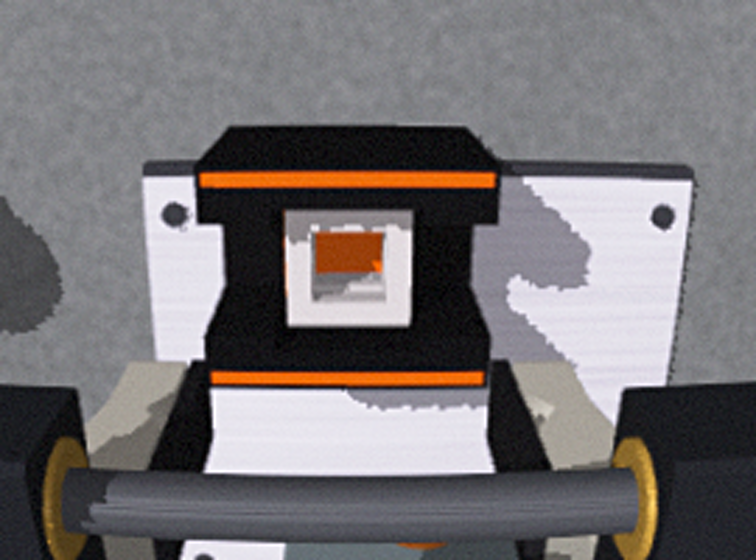

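```bash
python3 - <<'E'
from h import *
np.set_printoptions(precision=1,suppress=True)
im=imaging.capture("wrist");crop(im,190,135,320,245,6,"b10z")
p=wpose();C=np.array([.602,.1885]);a=np.radians(-10.86);u=np.array([np.cos(a),np.sin(a)]);n=np.array([-u[1],u[0]])
for z in(.044,.052,.06,.068,.076,.084):
    P=[[*(C+u*i*.02+n*j*.02),z] for j in(-1,1) for i in(-1,1) ]+[[*(C+u*i*.012+n*j*.012),z] for j in(-1,1) for i in(-1,1) ]
    q=((wproj(P,p)-[130,100]+.5)*2.8-.5); print(z,q[0],q[1],q[2],q[3],"hole",q[4],q[7])
im=imaging.capture("side");crop(im,150,110,290,220,5,"d13")
E
```

```text
0.044 [407.6 188.6] [290.  188.6] [405.2 298.7] [292.4 298.8] hole [383.8 211.3] [314.6 277.5]
0.052 [409.2 194.1] [288.3 194.1] [406.7 306.9] [290.9 307. ] hole [384.8 217.4] [313.7 285.2]
0.06 [410.9 199.9] [286.6 199.9] [408.2 315.6] [289.4 315.6] hole [385.8 223.8] [312.7 293.4]
0.068 [412.8 206.1] [284.7 206.1] [409.9 324.7] [287.7 324.7] hole [386.9 230.6] [311.7 302. ]
0.076 [414.7 212.6] [282.8 212.7] [411.6 334.3] [286.  334.3] hole [388.  237.9] [310.7 311. ]
0.084 [416.8 219.6] [280.7 219.6] [413.4 344.4] [284.2 344.5] hole [389.2 245.6] [309.5 320.7]
```

View pics/b10z.png

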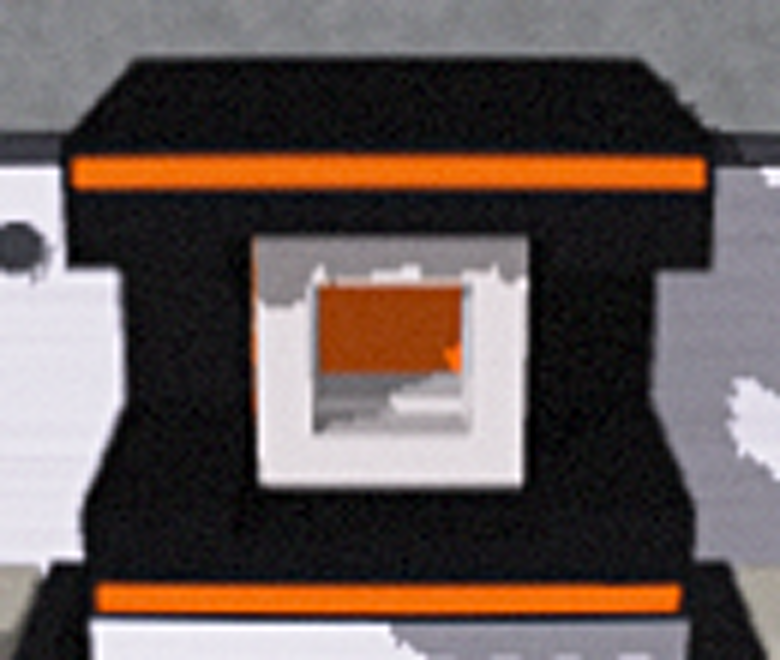

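View pics/b10s.png

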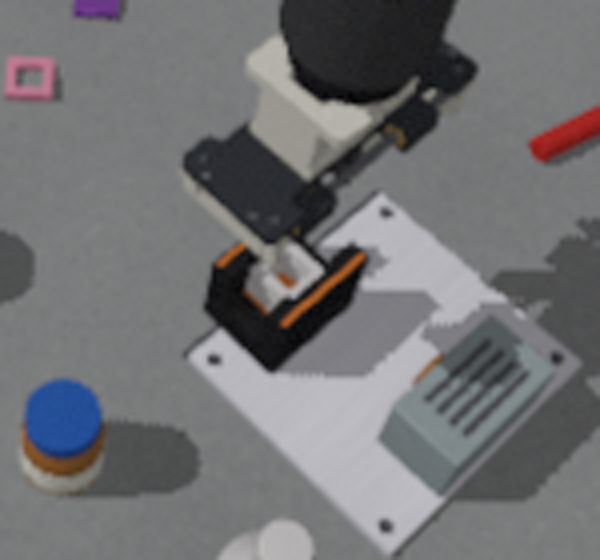

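View pics/d13.png

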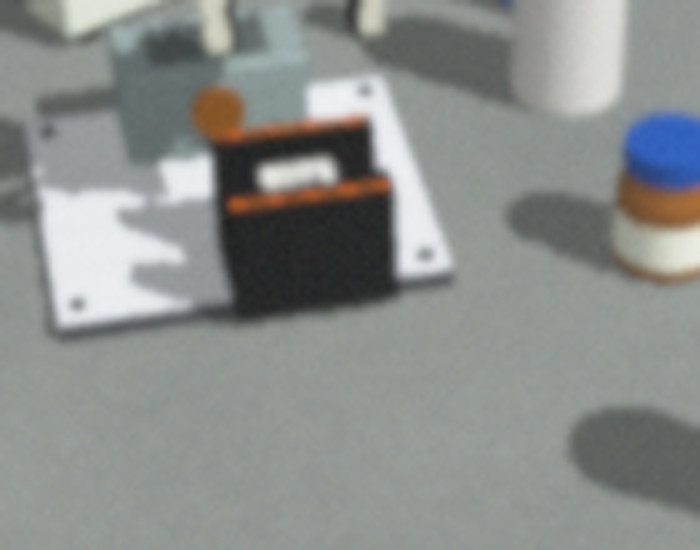

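Call:
drive_tool(deltas=[[-1,-2.5,0,0,0,0],[-2.5,-6,0,0,0,0],[-4,-9.5,0,0,0,0],[-5.5,-13,0,0,0,0],[-7,-16.5,0,0,0,0],[-8.5,-20,0,0,0,0],[-10,-23.5,-0.5,0,0,0],[-11.5,-27,-1,0,0,0]])

```text
time_s: 47.83
tcp_pos: [0.4861, -0.0828, 0.1528]
eef_rot: [-90.1, -0.0, 79.1]
contact_force: [0.3, 0.5, -1.1]
gripper_width: 0.0593
```

Call:
drive_tool(deltas=[[-0.6,-1.5,0,0,0,0],[-1,-2.5,0,0,0,0],[-1,-2.5,0,0,0,0],[-1,-2.5,0,0,0,0],[-1,-2.5,0,0,0,0],[-1,-2.5,0,0,0,0],[-1,-2.5,0,0,0,0],[-1,-2.5,0,0,0,0]])

```text
time_s: 48.5
tcp_pos: [0.4771, -0.1058, 0.1522]
eef_rot: [-90.0, 0.0, 79.2]
contact_force: [-0.6, 0.3, 0.7]
gripper_width: 0.0595
```

```bash
python3 look.py glass .460 -.19 a5
```

```text
tcp [ 0.4771 -0.1058  0.1522] psi 79.16955368055575
xy 0.4586 -0.1916 size 39.4 39.6 yaw 84.8 dturn 5.6 deg 0.098 rad  dxy cm -1.86 -8.58
```

View pics/a5w.png

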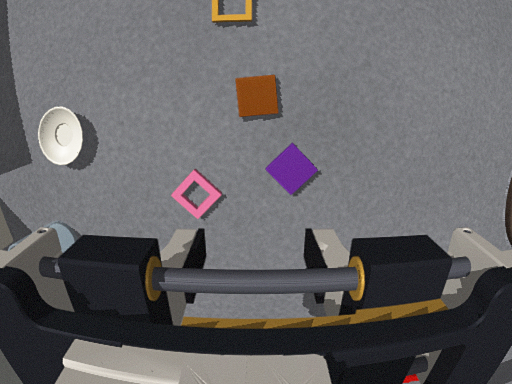

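View pics/a5.png

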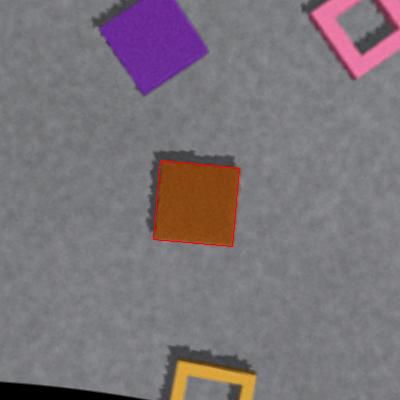

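Call:
drive_tool(deltas=[[-0.6,-3,-1,0,0,0.05],[-1.2,-6,-2.5,0,0,0.098],[-1.86,-8.58,-4.5,0,0,0.098],[-1.86,-8.58,-7,0,0,0.098],[-1.86,-8.58,-9.5,0,0,0.098],[-1.86,-8.58,-11,0,0,0.098],[-1.86,-8.58,-11.2,0,0,0.098],[-1.86,-8.58,-11.2,0,0,0.098]])

```text
time_s: 49.22
tcp_pos: [0.4577, -0.1922, 0.0396]
eef_rot: [-89.9, 0.0, 84.7]
contact_force: [0.7, 0.1, -0.3]
gripper_width: 0.0597
```

Call:
drive_tool(deltas=[[0,0,-0.8,0,0,0],[0,0,-1.6,0,0,0],[0,0,-2.4,0,0,0],[0,0,-3,0,0,0],[0,0,-3.3,0,0,0],[0,0,-3.5,0,0,0],[0,0,-3.5,0,0,0],[0,0,-3.5,0,0,0]])

```text
time_s: 49.88
tcp_pos: [0.4583, -0.1923, 0.0054]
eef_rot: [-90.0, 0.0, 84.7]
contact_force: [0.4, -0.3, -0.6]
gripper_width: 0.0595
```

Call:
drive_tool(deltas=[[0,0,0,0,0,0],[0,0,0,0,0,0],[0,0,0,0,0,0],[0,0,0,0,0,0],[0,0,0,0,0,0],[0,0,0,0,0,0],[0,0,0,0,0,0],[0,0,0,0,0,0]], claw=0.3)

```text
time_s: 50.55
tcp_pos: [0.4584, -0.1923, 0.0055]
eef_rot: [-90.0, 0.0, 84.7]
contact_force: [-0.3, 0.2, 2.7]
gripper_width: 0.0397
```

```bash
python3 off.py .4586 -.1916
```

```text
k mm 0.6760155731646146 target TCP [0.6019 0.1878] dxy cm [14.35 38.01] turn -0.098 z 0.0055 w 0.03965370600974747
```

Call:
drive_tool(deltas=[[0,0,1,0,0,0],[0,0,3.5,0,0,0],[0.7,1.8,7,0,0,-0.03],[1.8,4.6,10,0,0,-0.06],[3,8,12,0,0,-0.098],[4.3,11.4,13,0,0,-0.098],[5.6,15,13,0,0,-0.098],[7,18.5,13,0,0,-0.098]])

```text
time_s: 51.22
tcp_pos: [0.5288, -0.0053, 0.1365]
eef_rot: [-90.1, -0.1, 79.1]
contact_force: [0.9, -0.8, -1.6]
gripper_width: 0.0394
```

Call:
drive_tool(deltas=[[1.4,3.7,0,0,0,0],[2.8,7.4,0,0,0,0],[4.2,11.1,0,0,0,0],[5.6,14.8,0,0,0,0],[6.8,17.8,0,0,0,0],[7.35,19.5,0,0,0,0],[7.35,19.5,-1,0,0,0],[7.35,19.5,-2,0,0,0]])

```text
time_s: 51.88
tcp_pos: [0.6016, 0.1885, 0.1145]
eef_rot: [-90.0, -0.0, 79.2]
contact_force: [0.6, -0.9, -0.5]
gripper_width: 0.0395
```

Call:
drive_tool(deltas=[[0,0,-0.5,0,0,0],[0,0,-1,0,0,0],[0,0,-1,0,0,0],[0,0,-1,0,0,0],[0,0,-1,0,0,0],[0,0,-1,0,0,0],[0,0,-1,0,0,0],[0,0,-1,0,0,0]])

```text
time_s: 52.55
tcp_pos: [0.6019, 0.1877, 0.1057]
eef_rot: [-90.0, -0.0, 79.1]
contact_force: [0.8, 0.1, -0.2]
gripper_width: 0.0391
```

```bash
python3 chk.py b11;python3 rim.py
```

```text
tcp [0.6019 0.1877 0.1057] rot [-90.0268  -0.0279  79.1074] dxy to cell cm [0.0126 0.076 ] turn rad -0.00012906615750199157 w 0.03914962955259265 F [ 0.841   0.0687 -0.1739]
[[547.32 220.93]
 [151.48 220.96]
 [522.48 488.91]
 [176.36 488.93]]
```

View pics/b11.png

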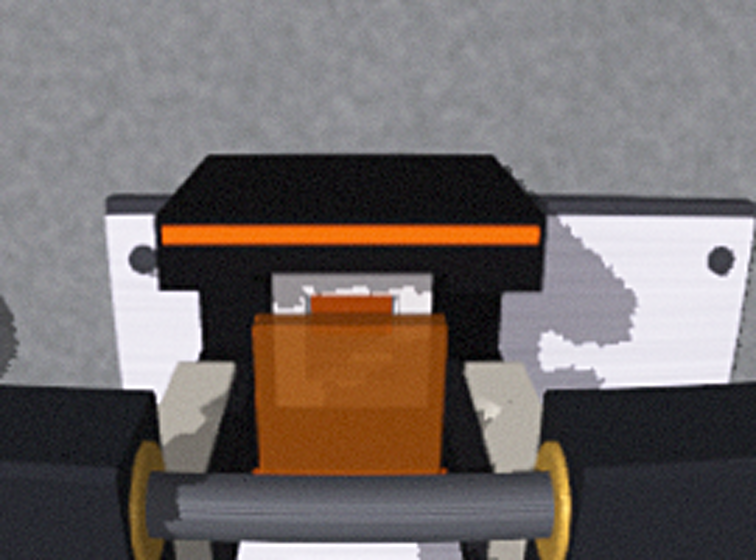

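Call:
drive_tool(deltas=[[0,0,-0.5,0,0,0],[0,0,-1,0,0,0],[0,0,-1.5,0,0,0],[0,0,-2,0,0,0],[0,0,-2.5,0,0,0],[0,0,-2.8,0,0,0],[0,0,-3.05,0,0,0],[0,0,-3.05,0,0,0]])

```text
time_s: 53.32
tcp_pos: [0.6014, 0.1876, 0.074]
eef_rot: [-90.0, 0.0, 79.1]
contact_force: [-0.4, -0.3, 0.4]
gripper_width: 0.0395
```

Call:
drive_tool(deltas=[[0,0,0,0,0,0],[0,0,0,0,0,0],[0,0,0,0,0,0],[0,0,0,0,0,0],[0,0,0,0,0,0],[0,0,0,0,0,0],[0,0,0,0,0,0],[0,0,0,0,0,0]], claw=0.68)

```text
time_s: 53.98
tcp_pos: [0.6017, 0.1877, 0.0749]
eef_rot: [-90.0, -0.0, 79.1]
contact_force: [0.8, -0.4, 0.4]
gripper_width: 0.0596
```

Call:
drive_tool(deltas=[[0,0,1,0,0,0],[0,0,3,0,0,0],[0,0,6,0,0,0],[0,0,8.5,0,0,0],[0,0,8.5,0,0,0],[0,0,8.5,0,0,0],[0,0,8.5,0,0,0],[0,0,8.5,0,0,0]])

```text
time_s: 54.65
tcp_pos: [0.6012, 0.1875, 0.1592]
eef_rot: [-89.9, 0.0, 79.1]
contact_force: [-0.1, 0.4, -1.3]
gripper_width: 0.0598
```

```bash
python3 chk.py b12;python3 - <<'E'
from h import *
for l in ("retainer",):
  im=imaging.capture("side")
  for d in imaging.outline_of("side",l):
    M=cv2.moments(d["region"].astype(np.uint8),True);c=(M["m10"]/M["m00"],M["m01"]/M["m00"]);print(l,d["score"],np.round(c,1),onz("side",c,.004))
E
```

```text
tcp [0.6012 0.1875 0.1592] rot [-89.9393   0.0402  79.1059] dxy to cell cm [0.0824 0.1014] turn rad -0.00010263318837567444 w 0.05981228829056756 F [-0.1322  0.4202 -1.27  ]
retainer 0.49 [235.4 319.4] [ 0.46672987 -0.2939316   0.004     ]
```

View pics/b12.png

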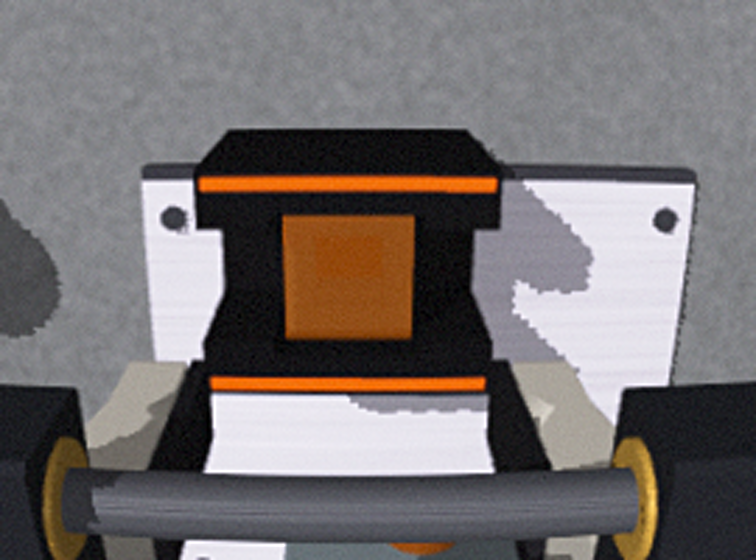

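Call:
drive_tool(deltas=[[-0.6,-2.5,0,0,0,0],[-1.6,-6,0,0,0,0],[-2.7,-9.8,0,0,0,0],[-3.8,-13.6,0,0,0,0],[-5,-17.4,0,0,0,0],[-6.1,-21.2,0,0,0,0],[-7.3,-25,-0.5,0,0,0],[-8.5,-28.8,-0.9,0,0,0]])

```text
time_s: 55.52
tcp_pos: [0.5159, -0.1018, 0.1507]
eef_rot: [-90.0, -0.0, 79.1]
contact_force: [1.4, 0.1, 0.2]
gripper_width: 0.0596
```

Call:
drive_tool(deltas=[[-1.1,-3.7,0,0,0,0],[-2.2,-7.4,0,0,0,0],[-3.1,-10,0,0,0,0],[-3.5,-11,0,0,0,0],[-3.5,-11,0,0,0,0],[-3.5,-11,0,0,0,0],[-3.5,-11,0,0,0,0],[-3.5,-11,0,0,0,0]])

```text
time_s: 56.18
tcp_pos: [0.4822, -0.2094, 0.1507]
eef_rot: [-90.0, -0.0, 79.2]
contact_force: [-0.4, 0.3, -0.5]
gripper_width: 0.0598
```

```bash
python3 look.py brass .465 -.2925 a6
```

```text
tcp [ 0.4822 -0.2094  0.1507] psi 79.20006022612935
xy 0.4650 -0.2939 size 40.5 40.6 yaw 79.9 dturn 0.7 deg 0.012 rad  dxy cm -1.73 -8.46
```

View pics/a6.png

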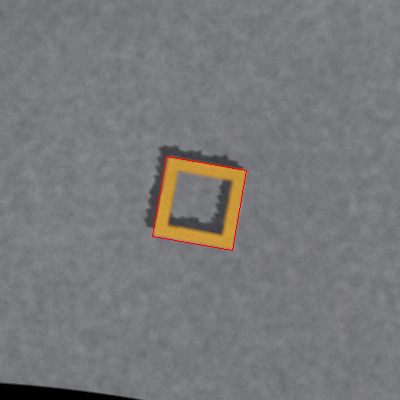

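Call:
drive_tool(deltas=[[-0.6,-3,-1,0,0,0.012],[-1.2,-6,-2.5,0,0,0.012],[-1.73,-8.46,-4.5,0,0,0.012],[-1.73,-8.46,-7,0,0,0.012],[-1.73,-8.46,-9.5,0,0,0.012],[-1.73,-8.46,-11,0,0,0.012],[-1.73,-8.46,-11.1,0,0,0.012],[-1.73,-8.46,-11.1,0,0,0.012]])

```text
time_s: 56.9
tcp_pos: [0.4644, -0.2942, 0.0392]
eef_rot: [-89.9, 0.0, 79.9]
contact_force: [0.5, -1.2, 0.6]
gripper_width: 0.0597
```

Call:
drive_tool(deltas=[[0,0,-0.8,0,0,0],[0,0,-1.6,0,0,0],[0,0,-2.4,0,0,0],[0,0,-3,0,0,0],[0,0,-3.3,0,0,0],[0,0,-3.5,0,0,0],[0,0,-3.5,0,0,0],[0,0,-3.5,0,0,0]])

```text
time_s: 57.57
tcp_pos: [0.4645, -0.2949, 0.0049]
eef_rot: [-90.0, 0.0, 79.8]
contact_force: [0.2, 0.4, 0.0]
gripper_width: 0.0599
```

Call:
drive_tool(deltas=[[0,0,0,0,0,0],[0,0,0,0,0,0],[0,0,0,0,0,0],[0,0,0,0,0,0],[0,0,0,0,0,0],[0,0,0,0,0,0],[0,0,0,0,0,0],[0,0,0,0,0,0]], claw=0.3, squeeze=15)

```text
time_s: 58.23
tcp_pos: [0.4646, -0.2949, 0.005]
eef_rot: [-90.0, 0.0, 79.8]
contact_force: [-0.6, -0.1, 3.0]
gripper_width: 0.0393
```

```bash
python3 off.py .4650 -.2939
```

```text
k mm 1.0730462651183503 target TCP [0.6018 0.1874] dxy cm [13.72 48.24] turn -0.012 z 0.005 w 0.03925143234260592
```

Call:
drive_tool(deltas=[[0,0,1,0,0,0],[0,0,3.5,0,0,0],[0.5,1.8,7,0,0,-0.012],[1.3,4.6,10,0,0,-0.012],[2.3,8,12,0,0,-0.012],[3.3,11.6,13,0,0,-0.012],[4.3,15.2,13,0,0,-0.012],[5.4,19,13,0,0,-0.012]])

```text
time_s: 58.9
tcp_pos: [0.5188, -0.1033, 0.1367]
eef_rot: [-90.1, -0.1, 79.1]
contact_force: [0.8, 0.2, -1.5]
gripper_width: 0.0395
```

Call:
drive_tool(deltas=[[1,3.7,0,0,0,0],[2.1,7.4,0,0,0,0],[3.1,11.1,0,0,0,0],[4.2,14.8,0,0,0,0],[5.2,18.5,0,0,0,0],[6.2,22.2,0,0,0,0],[7.2,25.5,0,0,0,0],[8,28,0,0,0,0]])

```text
time_s: 59.57
tcp_pos: [0.5987, 0.1779, 0.1353]
eef_rot: [-90.0, -0.0, 79.2]
contact_force: [0.1, -0.5, 0.0]
gripper_width: 0.0397
```

Call:
drive_tool(deltas=[[0.25,1,0,0,0,0],[0.32,1.24,0,0,0,0],[0.32,1.24,-1,0,0,0],[0.32,1.24,-2,0,0,0],[0.32,1.24,-2.5,0,0,0],[0.32,1.24,-2.5,0,0,0],[0.32,1.24,-2.5,0,0,0],[0.32,1.24,-2.5,0,0,0]])

```text
time_s: 60.23
tcp_pos: [0.6018, 0.1869, 0.11]
eef_rot: [-90.0, 0.0, 79.1]
contact_force: [0.8, 0.4, -0.1]
gripper_width: 0.0393
```

```bash
python3 chk.py b13;python3 rim.py
```

```text
tcp [0.6018 0.1869 0.11  ] rot [-90.0102   0.0022  79.0754] dxy to cell cm [0.0244 0.1611] turn rad 0.0004295496328770954 w 0.03934849057857209 F [ 0.7629  0.3802 -0.0709]
[[543.55 217.1 ]
 [157.09 217.21]
 [520.03 480.25]
 [180.64 480.37]]
```

View pics/b13.png

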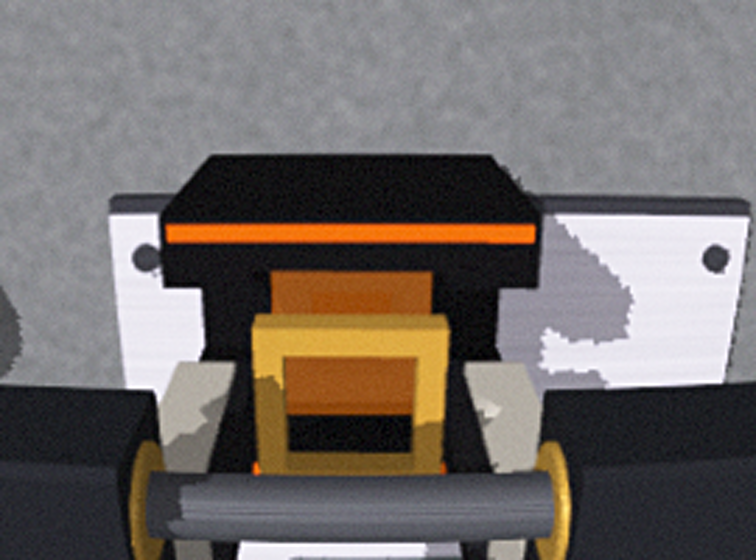

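Call:
drive_tool(deltas=[[0,0.05,0,0,0,0],[0,0.05,-0.5,0,0,0],[0,0.05,-1,0,0,0],[0,0.05,-1.5,0,0,0],[0,0.05,-2,0,0,0],[0,0.05,-2.5,0,0,0],[0,0.05,-2.75,0,0,0],[0,0.05,-2.75,0,0,0]])

```text
time_s: 61.0
tcp_pos: [0.6014, 0.1879, 0.0816]
eef_rot: [-90.0, 0.0, 79.1]
contact_force: [0.7, -0.3, -0.1]
gripper_width: 0.0396
```

Call:
drive_tool(deltas=[[0,0,0,0,0,0],[0,0,0,0,0,0],[0,0,0,0,0,0],[0,0,0,0,0,0],[0,0,0,0,0,0],[0,0,0,0,0,0],[0,0,0,0,0,0],[0,0,0,0,0,0]], claw=0.68)

```text
time_s: 61.67
tcp_pos: [0.6016, 0.1881, 0.0824]
eef_rot: [-90.0, -0.0, 79.1]
contact_force: [0.4, -0.5, -0.5]
gripper_width: 0.0599
```

Call:
drive_tool(deltas=[[0,0,1,0,0,0],[0,0,3,0,0,0],[0,0,6,0,0,0],[0,0,8,0,0,0],[0,0,8,0,0,0],[0,0,8,0,0,0],[0,0,8,0,0,0],[0,0,8,0,0,0]])

```text
time_s: 62.33
tcp_pos: [0.601, 0.1878, 0.1615]
eef_rot: [-89.9, 0.1, 79.1]
contact_force: [0.4, -0.5, -0.3]
gripper_width: 0.0596
```

```bash
python3 chk.py b14; python3 - <<'E'
from h import *
np.set_printoptions(precision=1,suppress=True)
p=wpose();C=np.array([.602,.1885]);a=np.radians(-10.86);u=np.array([np.cos(a),np.sin(a)]);n=np.array([-u[1],u[0]])
for z in(.076,.084,.092):
    P=[[*(C+u*i*.02+n*j*.02),z] for j in(-1,1) for i in(-1,1) ]+[[*(C+u*i*.014+n*j*.014),z] for j in(-1,1) for i in(-1,1) ]
    q=((wproj(P,p)-[130,100]+.5)*2.8-.5); print(z,q[0],q[1],q[2],q[3],"hole",q[4],q[7])
im=imaging.capture("side");crop(im,150,110,290,220,5,"d14")
E
```

```text
tcp [0.601  0.1878 0.1615] rot [-89.9265   0.0518  79.1061] dxy to cell cm [0.101  0.0747] turn rad -0.00010615720988208115 w 0.05963162431838354 F [ 0.4389 -0.4728 -0.3307]
0.076 [412.9 216.2] [280.8 216.3] [409.8 337.9] [284.1 338. ] hole [392.8 235.2] [302.5 320.6]
0.084 [414.9 223.3] [278.6 223.4] [411.6 348.1] [282.3 348.2] hole [394.2 242.8] [301.2 330.4]
0.092 [417.1 230.8] [276.4 230.9] [413.5 359. ] [280.3 359. ] hole [395.7 251. ] [299.8 340.9]
```

View pics/b14.png

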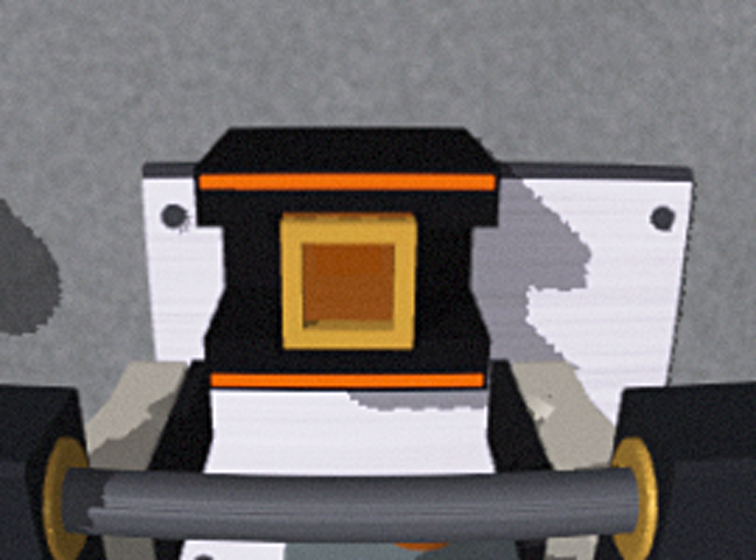

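View pics/d14.png

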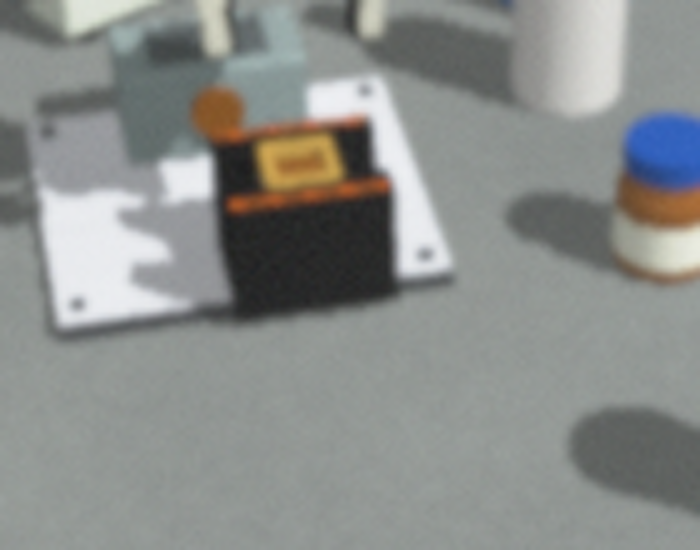

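View pics/b14s.png

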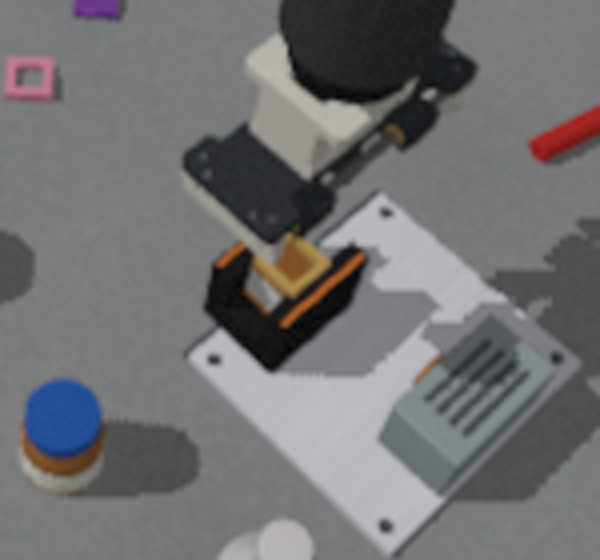

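Call:
drive_tool(deltas=[[0,0,2,0,0,0],[-1,0,5,0,0,0],[-3,-2,8,0,0,0],[-5,-5,10,0,0,0],[-7,-8,10,0,0,0],[-9,-11,10,0,0,0],[-10,-14,10,0,0,0],[-10,-14,10,0,0,0]])

```text
time_s: 63.15
tcp_pos: [0.4991, 0.0445, 0.2628]
eef_rot: [-90.0, -0.0, 79.0]
contact_force: [-0.7, -0.5, -0.6]
gripper_width: 0.0596
```

```bash
python3 - <<'E'
from h import *
im=imaging.capture("scene");crop(im,250,180,350,270,7,"s20");save(im,"s20f")
im=imaging.capture("side");save(im,"d20f")
print(state()["contact_force"],state()["time_s"])
E
```

```text
[0.34367531 0.2309466  0.1974209 ] 63.25
```

View pics/s20.png

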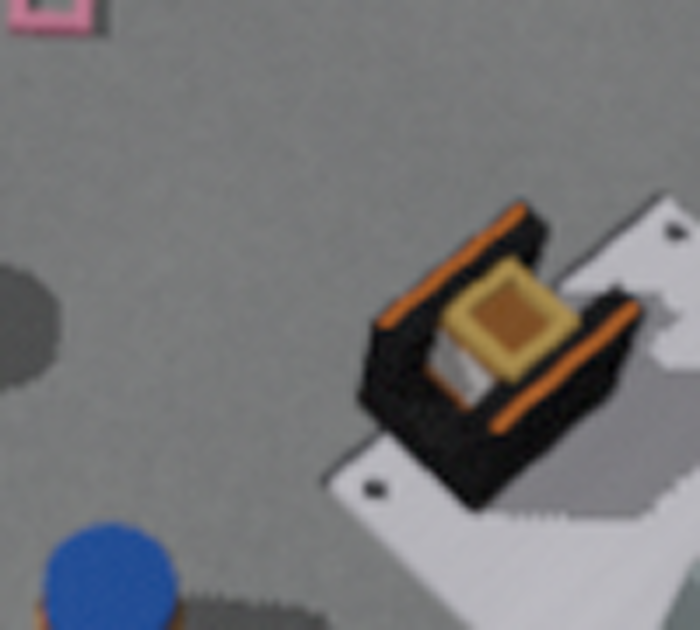

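View pics/s20f.png

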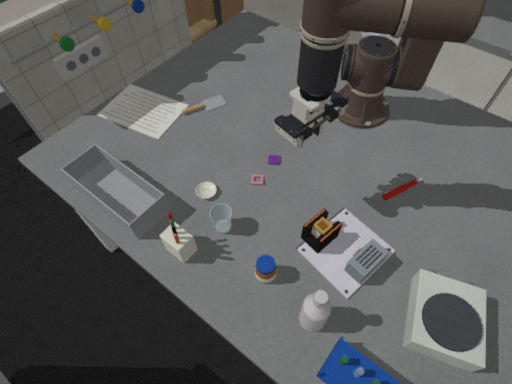

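View pics/d20f.png

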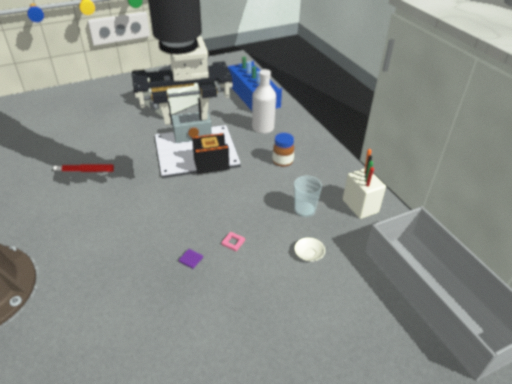

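The final views show the loaded cell standing on the base at (320,231) in the scene image. The brass frame is on top with the amber glass showing through it. The beaker (221,218) and the jar (265,269) are upright, and the decoys have not moved. I'm handing in.

```bash
python3 - <<'E'
from plant import r
print(r.close_job())
E
```

```text
the job is handed in; nothing more can be done
None
```

The job is done and handed in at about 63 s. The cell stands on the base with its pocket facing up. It holds all four white spacers, then the amber glass, then the brass retainer.

- **Pushing and tipping:** I pushed the cell squarely against the fence, then lifted it over by its finger gaps. It overtook the fingers near the balance point and fell the last part onto the plate. It landed flat with about 17 mm of overhang.
- **Last checks:** In the last wrist view, the retainer's edges matched a plate lying flat and flush with the rim (84 mm), as six 8 mm layers should. The cell had not shifted during loading, and the gripper was clear and touching nothing. The beaker and jar were upright, and the pink and purple look-alikes had not been touched.
- **What went wrong or disagreed:**
  - I lowered the third spacer about 2–3 mm off centre and it met resistance of about 12 N. I lifted it, re-centred it and put it in again. On the second try it touched at about 4 N, a few mm higher than I expected. Its image also looked slightly too high, but the fourth spacer's height afterwards matched a fully seated stack.
  - During the push, the wrist force rose to about 34 N when the cell met the fence.
  - On the first pick, the fingertips touched the bench at about 15 N.

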